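# Empty the pot steriliser into a hanging bedside caddy

## Robot

A 6-joint arm with a two-finger parallel gripper is mounted at the origin on the work surface. World frame = base frame: x ahead of the robot, y to its left, z up, the work surface at z = 0. Lengths are in mm, angles in rad, forces in N, time in s.
With the tool pointing down it reaches from about 350 to 775 mm from the base axis. Payload 7.3 kg.
Tool frame: the origin (TCP) lies at the very end of the fingers, on their centre line; the grasp point (between the pads) lies 19 mm behind it; x points along the fingers, z is the direction in which the jaws open and shut, and the axes are right-handed (so a half turn about x gives the same grasp; the last joint's range is limited). The gripper opens to 92 mm and grips with 3 to 60 N. Pads are 19 mm wide; open, the fingers measure 130 mm over their backs; the gripper's body (75 mm by 190 mm) begins 47 mm behind the grasp point.
Start: joints at [1.087, 0.342, 1.524, -0, 1.275, -0.146], TCP at [173.978, 495.355, 226.741] pointing down, gripper open.
Joint ranges: [-2.53, 2.53], [-0.77, 2.02], [0.04, 2.7], [-1, 4.14], [0.28, 2.66], [-3.11, 3.11]. Speed limits (rad/s): [2.57, 2.57, 3.14, 3.14, 3.14, 3.14].

## Interface

Orientations are given as [roll, pitch, yaw] about the fixed x, y, z axes, in that order (R = Rz(yaw) Ry(pitch) Rx(roll)).
In Python, from plant import * gives the robot as it stands.
- The arm moves only by the tool carry_out, never from a script. Its argument "rows" is a list of rows, each a list of 4 numbers: the shift along the world's x, y, z in mm, then the turn about the world's z in degrees. In form: [[x, y, z, twist], ...]. A call has 1 to 20 rows; each row is the pose to reach, as a shift and turn from the pose measured when the call began; what a row does not reach only later rows make up. A row lasts 1/12 s, in which the tool goes at most 41.7 mm and 7.16 degrees, less where a joint would pass 70% of its speed; a pose out of reach is approached as far as the arm can. A call with a gripper value outside its range is refused whole. "hand" is the finger opening in mm, from 0 to 91.8, set as the call begins (left out, the last holds). The fingers move at their own pace and stop on an object; the grip force is fixed at half the most. Time passes only in rows, so rows that repeat a pose let the fingers close. It gives the time, the measured TCP pose, the force and the opening at its end, in the units of the state.
- get_obs(): the state, without advancing time (a new reading comes with each control period).
- capture(name): name is "side" or "top" or "wrist"; returns the picture (400x640x3 uint8, red, green, blue); there is no depth.
- camera_info(name): a dict with "camera_matrix" (3x3 intrinsics, pixels), "pose" (4x4, takes a point from camera to world coordinates); the wrist camera has in their place "mount" (4x4, takes a point from camera to tool coordinates, whose origin is the TCP and whose axes are the tool frame's). Camera axes: x right, y down, z forward; pixel columns grow to the right and rows downward; lengths in mm; the calibration is good to about 2 mm. A picture is of the moment at which its call begins: read the wrist's pose just before it. camera_info takes no time and is no camera call.
- close_job(): hands the job in, once; it reports no verdict.
The state is a dict: "time": time; "joint_positions": joint angles; "dq": joint speeds; "tau": joint torques, N m; "tool_pos": TCP position; "tcp_rot": TCP orientation; "contact_force": force on the tool from outside, world axes, zero at the start; "moment": the same for the moment, N m; "grip_width": finger opening in mm.
Only numpy, scipy, OpenCV 4.12 (cv2) and the standard library are available. Lean on these libraries where they do the work, as an engineer would, in place of code of your own. Each camera call takes 0.05 s, during which the arm holds its last target. There are 200 camera calls.

## Task

The steriliser has finished: take off its clear cover, collect every pill pot from its tray into the caddy basket, and put the cover back so that it sits down properly on the steriliser. Hang the brass drop hanger by its eye on the hook of the stand and hang the basket by its handle in the hanger's lower loop, so that in the end the chain hangs freely and quietly with all the pots in the basket. Leave the organizer, tumbler, hairbrush, dish and its keys where they are.

Things in the scene. Friction and masses are not known exactly. Their poses are not given: they have to be found in the camera images.
- steriliser: fixed white flat base of a UV steriliser, 112 (x) x 222 (y) x 14 mm; origin at the centre of its underside. On it a grey locating rim, top at z 24 mm, outside 78 x 192, inside 70 x 184 mm; tray floor inside it at z 14 mm, where the pots stand in a row along y about 46 mm apart
- cover_grip (a point): clear loose cover over the tray, upside-down box 91 (x) x 205 (y) x 55 mm, walls 3 mm, 150 g, axes as the steriliser's; blue grip block on its roof 14 (x) x 60 (y) x 32 mm. Point: middle of the block, 22 mm above the roof, 77 mm above the cover's lower edge. Seated it fits over the rim (3.5 mm play each side) and the point is 91 mm above the steriliser's origin
- pot0_mid (a point): pill pot, upright cylinder 36 mm across and 45 mm high with a white cap, amber below, 25 g; the point is its centre, z its axis. It may be absent (None)
- pot1_mid (a point): pill pot, upright cylinder 36 mm across and 45 mm high with a white cap, amber below, 25 g; the point is its centre, z its axis. It may be absent (None)
- pot2_mid (a point): pill pot, upright cylinder 36 mm across and 45 mm high with a white cap, amber below, 25 g; the point is its centre, z its axis. It may be absent (None)
- pot3_mid (a point): pill pot, upright cylinder 36 mm across and 45 mm high with a white cap, amber below, 25 g; the point is its centre, z its axis. It may be absent (None)
- basket: caddy basket on the nightstand, open box 170 (x) x 106 (y) x 40 mm, walls and floor 3 mm, 130 g; origin at the centre of its underside, z up. Fixed round handle 8 mm thick: uprights outside the end walls at x +-87 mm, y 0, and a level bar along x at y 0, z 85 mm, straight from x -81 to +81 mm
- basket_bail (a point): middle of the level handle bar of the basket (basket frame 0, 0, 85 mm), axes as the basket's
- hanger: brass drop hanger, 90 g, standing on its foot; origin at the centre of its underside, z up. Round bars 8 mm thick in the plane x = 0. Eye: triangle with a level top bar along y at z 112 mm, y -45 to +45 mm, its sides meeting at y 0, z 58 mm. From there a stem runs to y +28, z 46 mm, then straight down to the foot plate (see hanger_loop)
- hanger_bar (a point): middle of the eye's top bar (hanger frame 0, 0, 112 mm), axes as the hanger's
- hanger_loop (a point): middle of the hanger's lower loop, on the foot plate (hanger frame 0, -2, 4 mm). Plate 36 (x) x 64 (y) x 4 mm, closed by the stem at y +28 mm and an upright lip 4 mm thick at y -30 mm, top at z 22 mm. The loop is open above the lip on the -y side: a bar along x comes in there between z 22 and 54 mm, then down onto the plate
- stand: fixed hook stand; origin under its post, z up. Post 16 mm thick up to z 264 mm; from its top a level round arm (8 mm thick, axis at z 260 mm) runs 140 mm to its -x and ends in an upturned tip at x -148 mm, top at z 280 mm. Round base plate, radius 85 mm, 12 mm high, centred at x -40 mm
- stand_seat (a point): good place for the hanger's eye bar on the arm: top of the arm, 130 mm from the post (stand frame -130, 0, 264 mm), close behind the tip so that little of it stands out
- organizer: bystander: pink twin-row pill organizer, 60 x 166 x 28 mm, origin under its centre
- tumbler: bystander: glass tumbler, 74 mm across, 105 mm high, origin under its centre
- hairbrush: bystander: wooden hairbrush lying, 215 mm long along its x, about 31 mm high (bristles to 43 mm), origin under its middle
- dish: bystander: blue ceramic dish, 104 mm across, 18 mm high, with a steel key ring in it; the top between it and the organizer is clear, room to put the cover aside; origin under its centre
Mind the look-alikes: they are no part of the job. Several things look just like the hanger: the one meant starts farthest to the robot's right.

How it is judged:
By the outcome, as a careful person would: the job done as asked, in the order asked, and still so for the second after the job is handed in, with the robot touching nothing.
Of pot0, pot1, pot2, pot3 only 2 to 4 are there at a start; the rules pass over those that are not, and their reading is None.
At some moment in a run one of pot0, pot1, pot2, pot3, cover may be knocked a few centimetres aside while the robot is not near it.
It also fails if it takes over 210 s, if anything falls off the work surface, if the arm or the gripper's body presses on something with over 40 N, if the wrist force passes 120 N, or if a joint passes its speed limit or range.

## Working session

There is one attempt and no reset: what is moved stays moved. The work goes in short steps, Python scripts to look and compute and a tool call to move; the robot and the scene stay as the last step left them, time stands still between calls to the robot, and variables do not carry over. Pictures are saved under pics/ and viewed, about 12 in all and at most 16, crops included, and the job is handed in when it is done.

Besides the shell and the picture viewer there is one more tool, called after ">>>" by a JSON object that holds its "op" and its "data", one argument or row to a line. carry_out: Moves the arm, as the interface text tells. Its arguments: {"type":"object","properties":{"rows":{"type":"array"},"hand":{"type":"number"}},"required":["rows"]}

```bash
mkdir -p pics; ls; cat > h.py <<'E'
from plant import *
import numpy as np, cv2
from scipy.spatial.transform import Rotation as R
def cam(n):
    i=camera_info(n); K=np.array(i["camera_matrix"])
    if n=="wrist":
        o=get_obs(); T=np.eye(4); T[:3,:3]=R.from_euler('xyz',o["tcp_rot"]).as_matrix(); T[:3,3]=o["tool_pos"]
        P=T@np.array(i["mount"])
    else: P=np.array(i["pose"])
    return K,P
def snap(n,f):
    K,P=cam(n); im=np.array(capture(n)); cv2.imwrite(f"pics/{f}.png",im[:,:,::-1]); np.savez(f"pics/{f}.npz",K=K,P=P); return im
def ld(f):
    d=np.load(f"pics/{f}.npz"); return d["K"],d["P"]
def onz(f,u,v,z):
    K,P=ld(f); d=P[:3,:3]@np.linalg.inv(K)@[u,v,1]; return P[:3,3]+d*(z-P[2,3])/d[2]
def proj(f,p):
    K,P=ld(f); q=P[:3,:3].T@(np.atleast_2d(p)-P[:3,3]).T; q=K@q; return (q[:2]/q[2]).T
def tri(obs): # [(f,u,v)..]
    A=np.zeros((3,3));b=np.zeros(3)
    for f,u,v in obs:
        K,P=ld(f); d=P[:3,:3]@np.linalg.inv(K)@[u,v,1]; d/=np.linalg.norm(d); M=np.eye(3)-np.outer(d,d); A+=M;b+=M@P[:3,3]
    return np.linalg.solve(A,b)
E
python3 - <<'E'
from h import *
for n in ["side","top","wrist"]:
    snap(n,n+"0"); K,P=ld(n+"0"); print(n,K.round(1).tolist(),P.round(2).tolist())
o=get_obs(); print(o)
a=cv2.imread("pics/top0.png")
cv2.imwrite("pics/top0b.png",cv2.resize(a,(800,500),interpolation=cv2.INTER_CUBIC))
E
```

```text
pics
side [[399.0, 0.0, 322.3], [0.0, 399.0, 202.2], [0.0, 0.0, 1.0]] [[0.78, -0.45, 0.43, 69.2], [-0.63, -0.58, 0.52, -514.91], [0.01, -0.67, -0.74, 916.75], [0.0, 0.0, 0.0, 1.0]]
top [[412.3, 0.0, 318.2], [0.0, 412.3, 193.2], [0.0, 0.0, 1.0]] [[0.08, -0.97, 0.21, 325.1], [-1.0, -0.08, 0.01, 8.6], [0.01, -0.21, -0.98, 1183.83], [0.0, 0.0, 0.0, 1.0]]
wrist [[292.0, 0.0, 321.1], [0.0, 292.0, 196.4], [0.0, 0.0, 1.0]] [[0.33, 0.9, 0.28, 96.62], [0.94, -0.32, -0.1, 521.48], [-0.0, 0.3, -0.95, 384.03], [0.0, 0.0, 0.0, 1.0]]
{'time': 0.15, 'joint_positions': array([ 1.08700784e+00,  3.42549962e-01,  1.52474706e+00,  4.64911002e-06,
        1.27541296e+00, -1.46020602e-01]), 'dq': array([-0.00127281, -0.00301257, -0.00182039, -0.00067495,  0.00020945,
       -0.00121396]), 'tau': array([ 1.21010278e-03, -4.31475663e+01, -2.44350243e+01,  7.18099438e-02,
        5.37420984e-02, -9.78140883e-05]), 'tool_pos': array([173.82893189, 495.08418213, 226.22885634]), 'tcp_rot': array([ 2.99159273,  1.56967899, -2.05856549]), 'contact_force': array([ 0.49229948,  0.66108441, -0.26502041]), 'moment': array([-0.01651112,  0.00049155, -0.0191231 ]), 'grip_width': 91.65114951264268}
```

View pics/top0b.png

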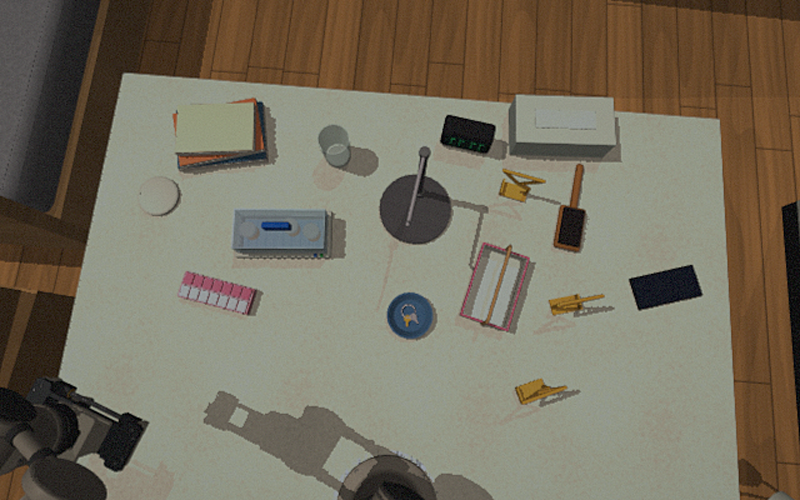

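View pics/side0.png

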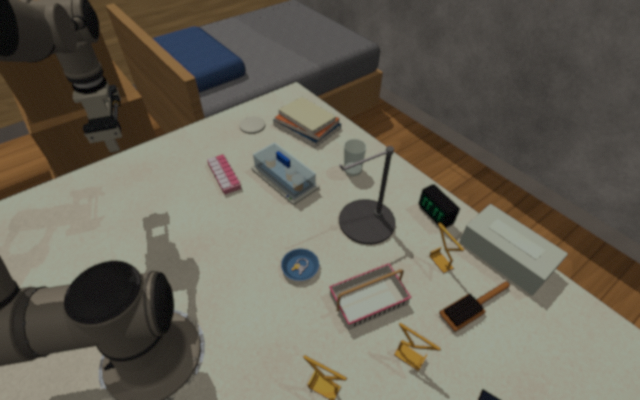

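Top view (800 px scale), hanger look-alikes: A (515,185), B (570,303), C (540,390). B lies farthest to the robot's right. Steriliser is at (280,232), basket at (495,287), stand base at (415,208) and dish at (410,315). Next is a close crop.

```bash
python3 - <<'E'
from h import *
a=cv2.imread("pics/top0.png")
def c(x,y,w,h,s): return cv2.resize(a[y:y+h,x:x+w],None,fx=s,fy=s,interpolation=cv2.INTER_CUBIC)
A=c(360,180,130,150,4)  # basket+hangers
B=c(180,155,93,60,3)
C=c(290,100,93,90,3)
m=np.zeros((600,799,3),np.uint8); m[:600,:520]=A; m[:180,520:]=B; m[180:450,520:]=C
cv2.imwrite("pics/crop1.png",m)
for n,u,v,z in [("A",512,192,4),("B",563,306,4),("C",527,396,4)]:
    print(n,onz("top0",u*.8,v*.8,z).round(0))
E
```

```text
A [ 719. -241.    4.]
B [ 457. -367.    4.]
C [ 252. -290.    4.]
```

View pics/crop1.png

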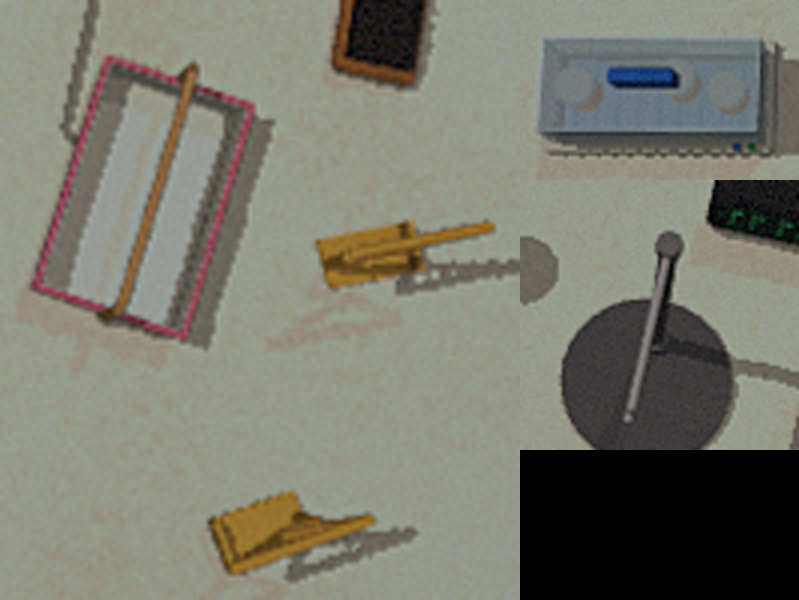

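```bash
python3 - <<'E'
from h import *
o=get_obs(); M=R.from_euler('xyz',o["tcp_rot"]).as_matrix(); print("jaw dir",M[:,2].round(3),"y",M[:,1].round(3)); print(np.array(camera_info("wrist")["mount"]).round(2).tolist())
for f in ["top0","side0"]:
    a=cv2.imread(f"pics/{f}.png"); h=cv2.cvtColor(a,cv2.COLOR_BGR2HSV)
    m=cv2.inRange(h,(105,150,60),(130,255,255))
    n,l,s,c=cv2.connectedComponentsWithStats(m)
    for i in range(1,n):
        if s[i,4]>25:
            pts=np.argwhere(l==i)[:,::-1].astype(np.float32); r=cv2.minAreaRect(pts); print(f,s[i],c[i].round(1),[np.round(x,1) for x in r],onz(f,*c[i],95).round(0))
T=lambda u,v:(360+u/4,180+v/4)
S=lambda u,v:(290+(u-520)/3,100+(v-180)/3)
b=[onz("top0",*T(*p),85) for p in [(190,75),(114,313)]]
print("bail",b[0].round(0),b[1].round(0),np.linalg.norm(b[0]-b[1]),((b[0]+b[1])/2).round(0),np.degrees(np.arctan2(*(b[0]-b[1])[1::-1])))
w=[onz("top0",*T(*p),40) for p in [(108,58),(254,104),(187,338),(35,288)]]; print("walls",np.array(w).round(0).tolist(),np.mean(w,0))
pl=[onz("top0",*T(*p),4) for p in [(318,240),(410,222),(422,266),(330,287)]]; print("plate",np.array(pl).round(0).tolist(),np.mean(pl,0))
e=onz("top0",*T(492,228),112);print("eye end",e.round(0))
t=onz("top0",*S(628,417),280); p=onz("top0",*S(669,243),264); print("stand tip",t.round(0),"post",p.round(0),np.linalg.norm((t-p)[:2]))
print("base c",onz("top0",*S(647,382),12).round(0))
print("st base",onz("top0",*(180+(655-520)/3,155+85/3),40).round(0))
print("covspot",onz("top0",322*.8,322*.8,50).round(0), "dish",onz("top0",410*.8,316*.8,10).round(0),"org",onz("top0",216*.8,293*.8,28).round(0))
E
```

```text
jaw dir [ 0.331  0.943 -0.001] y [-0.943  0.331  0.   ]
[[-0.0, -0.3, 0.95, -157.89], [-0.0, -0.95, -0.3, 81.64], [1.0, -0.0, 0.0, -0.83], [0.0, 0.0, 0.0, 1.0]]
top0 [209 178  22   5 106] [219.5 180. ] [array([219.5, 180. ]), array([ 4., 21.]), np.float64(90.0)] [571. 291.  95.]
side0 [277 152  12  14  84] [282.3 158.3] [array([282., 158.]), array([15.6,  5.7]), np.float64(45.0)] [564. 282.  95.]
bail [ 563. -222.   85.] [ 399. -178.   85.] 170.12928716995086 [ 481. -200.   85.] -15.041997017674106
walls [[580.0, -173.0, 40.0], [556.0, -278.0, 40.0], [389.0, -237.0, 40.0], [415.0, -131.0, 40.0]] [ 485.03772542 -204.6969955    40.        ]
plate [[468.0, -335.0, 4.0], [486.0, -401.0, 4.0], [456.0, -410.0, 4.0], [435.0, -345.0, 4.0]] [ 461.34878939 -372.65913766    4.        ]
eye end [ 472. -417.  112.]
stand tip [551.   4. 280.] post [699. -18. 264.] 149.36360110383052
base c [655. -13.  12.]
st base [575. 288.  40.]
covspot [374. 171.  50.] dish [405. -20.  10.] org [419. 418.  28.]
```

>>> {"op": "carry_out", "data": {
  "rows": [
    [30,-16,4,-5],
    [60,-32,4,-10],
    [95,-50,4,-16],
    [130,-68,4,-22],
    [165,-86,4,-28],
    [200,-104,4,-34],
    [235,-122,4,-40],
    [270,-140,4,-46],
    [305,-158,4,-52],
    [335,-174,4,-57],
    [365,-190,4,-61],
    [385,-200,4,-64],
    [397,-206,4,-66],
    [397,-206,4,-66],
    [397,-206,4,-66]
  ]
}}

```text
time: 1.4
tool_pos: [570.8, 288.7, 229.4]
tcp_rot: [3.129, 1.568, -3.074]
contact_force: [0.8, 0.2, -0.3]
grip_width: 91.8
```

```bash
python3 - <<'E'
from h import *
snap("wrist","w1"); o=get_obs(); print(o["tool_pos"],o["tcp_rot"],o["joint_positions"])
E
```

```text
[570.14030312 289.26340176 229.73851851] [3.05864786 1.56830018 3.14072772] [3.49297207e-01 5.57094915e-01 1.16923456e+00 8.66450728e-04
 1.41760791e+00 2.67084131e-01]
```

View pics/w1.png

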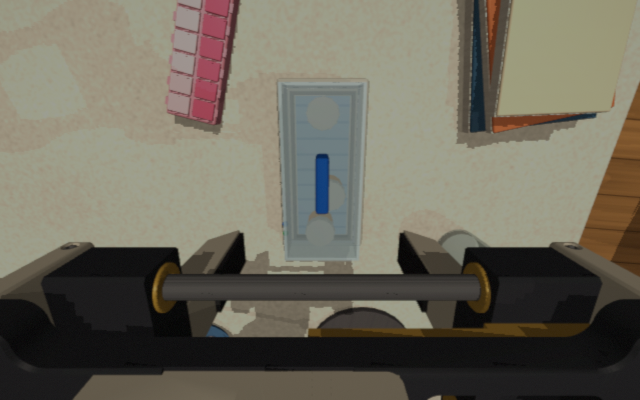

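```bash
python3 - <<'E'
from h import *
f="w1"
a=cv2.imread(f"pics/{f}.png"); h=cv2.cvtColor(a,cv2.COLOR_BGR2HSV)
m=cv2.inRange(h,(105,150,30),(130,255,255)); m[240:]=0; m[:140]=0;m[:,:300]=0;m[:,345:]=0
pts=np.argwhere(m>0)[:,::-1].astype(np.float32); r=cv2.minAreaRect(pts); bx=cv2.boxPoints(r); print(r,bx.round(1).tolist(),a[180,322],h[180,322])
top=np.array([onz(f,*p,101) for p in bx]); print(top.round(1).tolist())
for p in [(278,81),(367,80),(362,260),(287,261)]: print("cover top?",onz(f,*p,69).round(0),"bot",onz(f,*p,14).round(0))
M=R.from_euler('xyz',get_obs()["tcp_rot"]).as_matrix(); print("jaw",np.degrees(np.arctan2(M[1,2],M[0,2])))
for p in [(322,112),(335,193),(321,228)]: print("pot",onz(f,*p,59).round(0))
c,_=cv2.minAreaRect(pts)[0],0
s=[(282.3,158.3)]; print("tri",tri([("top0",219.5,180.),("side0",282.3,158.3),("w1",*c)]).round(1))
E
```

```text
((322.0, 183.0), (58.0, 12.0), 90.0) [[316.0, 154.0], [328.0, 154.0], [328.0, 212.0], [316.0, 212.0]] [123  64  21] [107 211 123]
[[561.6, 322.8, 101.0], [573.4, 323.7, 101.0], [578.7, 263.2, 101.0], [566.2, 262.2, 101.0]]
cover top? [517. 389.  69.] bot [509. 392.  14.]
cover top? [607. 397.  69.] bot [615. 402.  14.]
cover top? [627. 192.  69.] bot [638. 162.  14.]
cover top? [536. 184.  69.] bot [531. 151.  14.]
jaw 4.702844315428456
pot [564. 362.  59.]
pot [587. 272.  59.]
pot [574. 226.  59.]
tri [570.8 291.3  87. ]
```

>>> {"op": "carry_out", "data": {
  "rows": [
    [0,3,-30,0],
    [0,3,-60,0],
    [0,3,-90,0],
    [0,3,-120,0],
    [0,3,-140,0],
    [0,3,-150,0],
    [0,3,-155,0],
    [0,3,-155,0]
  ],
  "hand": 60
}}

```text
time: 2.12
tool_pos: [569.5, 292.9, 74.6]
tcp_rot: [3.113, 1.568, -3.087]
contact_force: [-0.1, -0.1, 0.6]
grip_width: 59.9
```

>>> {"op": "carry_out", "data": {
  "rows": [
    [0,0,0,0],
    [0,0,0,0],
    [0,0,0,0],
    [0,0,0,0],
    [0,0,0,0],
    [0,0,0,0],
    [0,0,0,0],
    [0,0,0,0],
    [0,0,0,0],
    [0,0,0,0]
  ],
  "hand": 0
}}

```text
time: 2.95
tool_pos: [569.7, 292.8, 74.7]
tcp_rot: [3.097, 1.568, -3.103]
contact_force: [0.9, -1.2, 0.8]
grip_width: 14.0
```

>>> {"op": "carry_out", "data": {
  "rows": [
    [0,0,3,0],
    [0,0,10,0],
    [0,0,20,0],
    [0,0,35,0],
    [0,0,50,0],
    [0,0,65,0],
    [0,0,80,0],
    [0,0,85,0],
    [0,0,85,0]
  ]
}}

```text
time: 3.7
tool_pos: [570.5, 293.2, 162.0]
tcp_rot: [0.924, 1.569, 1.008]
contact_force: [-0.1, 0.1, -0.9]
grip_width: 13.9
```

>>> {"op": "carry_out", "data": {
  "rows": [
    [-12,-8,0,0],
    [-30,-20,0,0],
    [-55,-36,0,0],
    [-80,-52,0,0],
    [-105,-68,0,0],
    [-130,-84,0,0],
    [-150,-97,0,0],
    [-163,-105,0,0],
    [-170,-110,0,0],
    [-170,-110,-10,0],
    [-170,-110,-30,0],
    [-170,-110,-50,0],
    [-170,-110,-70,0],
    [-170,-110,-85,0],
    [-170,-110,-94,0],
    [-170,-110,-98,0],
    [-170,-110,-100,0],
    [-170,-110,-100,0]
  ]
}}

```text
time: 5.2
tool_pos: [400.8, 183.3, 62.1]
tcp_rot: [0.831, 1.569, 0.914]
contact_force: [0.7, -0.1, -1.9]
grip_width: 13.8
```

>>> {"op": "carry_out", "data": {
  "rows": [
    [0,0,0,0],
    [0,0,0,0],
    [0,0,0,0],
    [0,0,0,0],
    [0,0,20,0],
    [0,0,45,0],
    [0,0,80,0],
    [0,0,115,0],
    [0,0,150,0],
    [40,27,170,0],
    [75,50,170,0],
    [110,74,170,0],
    [140,90,170,0],
    [170,95,170,0],
    [170,95,170,0],
    [170,95,170,0]
  ],
  "hand": 45
}}

```text
time: 6.53
tool_pos: [571.6, 278.4, 230.5]
tcp_rot: [2.35, 1.57, 2.434]
contact_force: [-0.6, -0.4, 0.1]
grip_width: 45.0
```

```bash
python3 - <<'E'
from h import *
snap("wrist","w2"); snap("top","top2"); o=get_obs(); print(o["tool_pos"],o["joint_positions"],o["time"])
a=cv2.imread("pics/w2.png")[0:270,180:480]; b=cv2.imread("pics/top2.png")[140:290,140:440]
m=np.vstack([cv2.resize(a,None,fx=1.33,fy=1.1),]); 
cv2.imwrite("pics/v2.png",np.hstack([cv2.resize(a,(600,540)),cv2.resize(b,(200,100)).repeat(1,0) if 0 else np.zeros((540,1,3),np.uint8)]))
E
```

```text
[570.14999284 278.09549549 231.88827925] [3.32590024e-01 5.44330691e-01 1.18534590e+00 9.75300221e-04
 1.41158227e+00 2.49055684e-01] 6.6333
```

View pics/v2.png

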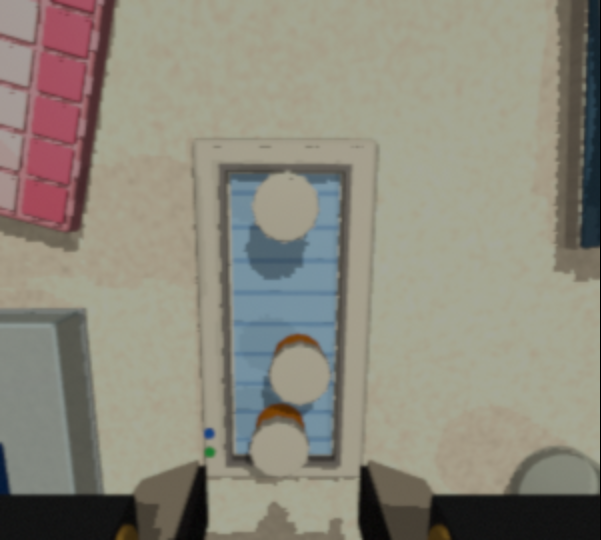

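Three pots (crop px (285,206), (299,375), (278,448)); the slot between the first two is empty.

```bash
python3 - <<'E'
from h import *
for p in [(285,206),(299,375),(278,448)]: print("pot",onz("w2",180+p[0]/2,p[1]/2,59).round(1))
a=cv2.imread("pics/w2.png"); 
# caps: bright low-sat ellipse fit
h=cv2.cvtColor(a,cv2.COLOR_BGR2HSV)
for x,y in [(285,206),(299,375),(278,448)]: print(h[int(y/2),180+int(x/2)])
for p in [(195,141),(376,141),(360,476),(206,476)]: print("base",onz("w2",180+p[0]/2,p[1]/2,14).round(1))
for p in [(219,164),(351,164),(335,467),(227,467)]: print("rim",onz("w2",180+p[0]/2,p[1]/2,24).round(1))
t=cv2.imread("pics/top2.png"); cv2.imwrite("pics/t2c.png",cv2.resize(t[130:290,140:440],None,fx=2.6,fy=2.6,interpolation=cv2.INTER_CUBIC))
E
```

```text
pot [565.1 361.   59. ]
pot [581.2 267.8  59. ]
pot [572.7 220.8  59. ]
[ 23  36 163]
[ 23  36 161]
[ 23  38 162]
base [509.  393.5  14. ]
base [615.8 402.4  14. ]
base [633.  185.7  14. ]
base [525.1 176.6  14. ]
rim [524.9 381.3  24. ]
rim [601.5 387.7  24. ]
rim [613.4 195.5  24. ]
rim [540.1 189.4  24. ]
```

>>> {"op": "carry_out", "data": {
  "rows": [
    [1,-25,-5,0],
    [3,-57,-30,0],
    [3,-57,-65,0],
    [3,-57,-100,0],
    [3,-57,-135,0],
    [3,-57,-165,0],
    [3,-57,-185,0],
    [3,-57,-194,0],
    [3,-57,-194,0],
    [3,-57,-194,0]
  ],
  "hand": 60
}}

```text
time: 7.47
tool_pos: [573.4, 221.2, 39.3]
tcp_rot: [0.708, 1.569, 0.791]
contact_force: [0.7, -0.2, 0.6]
grip_width: 59.7
```

>>> {"op": "carry_out", "data": {
  "rows": [
    [0,0,0,0],
    [0,0,0,0],
    [0,0,0,0],
    [0,0,0,0],
    [0,0,0,0],
    [0,0,0,0],
    [0,0,3,0],
    [0,0,12,0],
    [0,0,30,0],
    [0,0,60,0],
    [0,0,95,0],
    [0,0,130,0],
    [0,0,150,0],
    [0,0,150,0]
  ],
  "hand": 0
}}

```text
time: 8.63
tool_pos: [575.7, 221.9, 195.6]
tcp_rot: [0.253, 1.559, 0.337]
contact_force: [0.7, -0.4, 0.5]
grip_width: 35.3
```

>>> {"op": "carry_out", "data": {
  "rows": [
    [-20,-15,0,-1],
    [-50,-40,0,-2],
    [-80,-68,0,-4],
    [-110,-96,0,-6],
    [-138,-124,0,-8],
    [-160,-155,0,-10],
    [-168,-190,0,-12],
    [-170,-225,0,-14],
    [-168,-260,0,-16],
    [-162,-295,0,-18],
    [-150,-330,0,-19],
    [-130,-365,0,-19],
    [-115,-390,10,-19],
    [-102,-405,25,-19],
    [-93,-414,34,-19],
    [-90,-418,36,-19],
    [-90,-418,36,-19],
    [-90,-418,36,-19],
    [-90,-418,36,-19]
  ]
}}

```text
time: 10.22
tool_pos: [484.7, -195.0, 230.7]
tcp_rot: [0.379, 1.561, 0.131]
contact_force: [-0.5, 0.2, -0.3]
grip_width: 34.7
```

```bash
python3 - <<'E'
from h import *
o=get_obs(); M=R.from_euler('xyz',o["tcp_rot"]).as_matrix(); print(o["tool_pos"],np.degrees(np.arctan2(M[1,2],M[0,2])),o["grip_width"],o["time"])
snap("wrist","w3")
E
```

```text
[ 484.71742948 -194.98351274  230.68368991] -14.177547134858301 34.70185838161053 10.2167
```

View pics/w3.png

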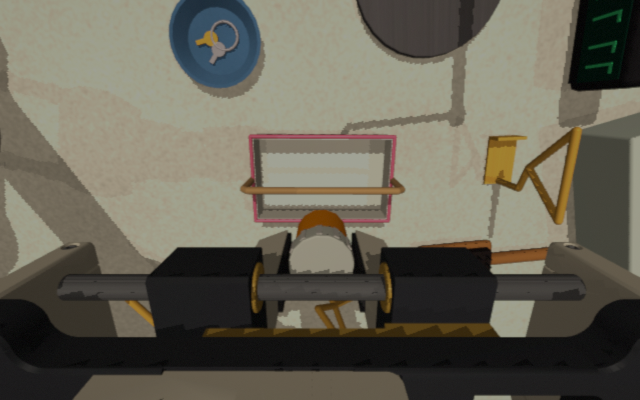

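```bash
python3 - <<'E'
from h import *
w=np.array([onz("w3",*p,40) for p in [(249,136),(396,136),(391,221),(254,221)]]); print(w.round(1).tolist(),w.mean(0).round(1))
d=w[1]-w[0]+w[2]-w[3]; print(np.degrees(np.arctan2(d[1],d[0])))
b=np.array([onz("w3",*p,85) for p in [(243,187),(404,187)]]);print(b.round(1),b.mean(0),np.linalg.norm(b[0]-b[1]))
c=(w.mean(0)[:2]*1+b.mean(0)[:2])/2; y=np.radians(-14.5); X=np.array([np.cos(y),np.sin(y)]);Y=np.array([-X[1],X[0]])
for n,(x,yy) in {"a":(36,26),"b":(-36,26),"c":(0,-26)}.items(): print(n,c+x*X+yy*Y)
E
```

```text
[[415.0, -129.5, 40.0], [582.5, -172.0, 40.0], [557.8, -276.7, 40.0], [387.4, -233.0, 40.0]] [ 485.7 -202.8   40. ]
-14.319111761478101
[[ 403.  -177.7   85. ]
 [ 571.2 -220.7   85. ]] [ 487.09261033 -199.16223477   85.        ] 173.66456758282587
a [ 527.74645367 -184.81327705]
b [ 458.03982356 -166.78591676]
c [ 479.87337841 -226.14327421]
```

>>> {"op": "carry_out", "data": {
  "rows": [
    [10,3,-5,0],
    [30,8,-25,0],
    [43,12,-55,0],
    [43,12,-90,0],
    [43,12,-120,0],
    [43,12,-150,0],
    [43,12,-175,0],
    [43,12,-190,0],
    [43,12,-197,0],
    [43,12,-199,0],
    [43,12,-199,0],
    [43,12,-199,0]
  ]
}}

```text
time: 11.27
tool_pos: [528.7, -183.1, 32.9]
tcp_rot: [0.27, 1.559, 0.023]
contact_force: [-1.0, 0.1, -0.7]
grip_width: 35.4
```

>>> {"op": "carry_out", "data": {
  "rows": [
    [0,0,0,0],
    [0,0,0,0],
    [0,0,0,0],
    [0,0,10,0],
    [0,0,30,0],
    [0,0,60,0],
    [0,0,95,0],
    [0,0,130,0],
    [0,0,165,0],
    [0,0,165,0]
  ],
  "hand": 41
}}

```text
time: 12.1
tool_pos: [531.7, -184.6, 206.4]
tcp_rot: [0.003, 1.546, -0.244]
contact_force: [0.2, -0.4, -0.5]
grip_width: 41.1
```

>>> {"op": "carry_out", "data": {
  "rows": [
    [-20,14,0,0],
    [-50,32,0,0],
    [-80,54,0,0],
    [-105,82,0,0],
    [-120,115,0,0],
    [-125,150,0,2],
    [-125,186,0,4],
    [-125,222,0,6],
    [-120,258,0,8],
    [-105,292,0,10],
    [-80,322,0,12],
    [-50,350,0,14],
    [-20,378,0,16],
    [10,404,0,18],
    [32,425,10,19],
    [45,440,20,19],
    [49,446,24,19],
    [49,446,24,19],
    [49,446,24,19]
  ],
  "hand": 60
}}

```text
time: 13.68
tool_pos: [580.4, 261.4, 230.5]
tcp_rot: [-0.005, 1.546, 0.08]
contact_force: [-0.7, -0.0, -0.4]
grip_width: 59.8
```

```bash
cat >> h.py <<'E'
def jaw():
    o=get_obs(); M=R.from_euler('xyz',o["tcp_rot"]).as_matrix(); return round(float(np.degrees(np.arctan2(M[1,2],M[0,2]))),1), o["tool_pos"].round(1), round(float(o["grip_width"]),1), round(float(o["time"]),2)
def cap(f,p,z=59,tol=14):
    a=cv2.imread(f"pics/{f}.png"); u,v=proj(f,[*p,z])[0]; 
    r,_,m,rc=cv2.floodFill(a.copy(),np.zeros((402,642),np.uint8),(int(u),int(v)),0,(tol,)*3,(tol,)*3,cv2.FLOODFILL_FIXED_RANGE)
    x,y,w,hh=rc; return r,rc,onz(f,x+w/2-.5,y+hh/2-.5,z).round(1)
E
python3 - <<'E'
from h import *
print(jaw()); snap("wrist","w4"); print(cap("w2",(573,221)),cap("w4",(581,268)),cap("w4",(565,361)))
E
```

```text
(4.9, array([580.4, 261.4, 230.5]), 59.8, 13.68)
(118851, (0, 0, 640, 278), array([564.9, 323.2,  59. ])) (669, (305, 158, 30, 29), array([581.2, 268.5,  59. ])) (866, (295, 68, 33, 35), array([564.5, 361.2,  59. ]))
```

>>> {"op": "carry_out", "data": {
  "rows": [
    [1,7,-15,0],
    [1,7,-45,0],
    [1,7,-80,0],
    [1,7,-115,0],
    [1,7,-150,0],
    [1,7,-175,0],
    [1,7,-188,0],
    [1,7,-192,0],
    [1,7,-192,0],
    [1,7,-192,0]
  ],
  "hand": 60
}}

```text
time: 14.57
tool_pos: [581.5, 267.6, 39.5]
tcp_rot: [-0.001, 1.545, 0.083]
contact_force: [0.4, 0.0, 0.3]
grip_width: 59.8
```

>>> {"op": "carry_out", "data": {
  "rows": [
    [0,0,0,0],
    [0,0,0,0],
    [0,0,0,0],
    [0,0,0,0],
    [0,0,0,0],
    [0,0,0,0],
    [0,0,3,0],
    [0,0,12,0],
    [0,0,30,0],
    [0,0,55,0],
    [0,0,80,0],
    [0,0,105,0],
    [0,0,125,0],
    [0,0,140,0],
    [0,0,148,0],
    [0,0,150,0],
    [0,0,150,0],
    [0,0,150,0]
  ],
  "hand": 0
}}

```text
time: 16.07
tool_pos: [580.9, 267.4, 188.4]
tcp_rot: [-0.021, 1.547, 0.063]
contact_force: [1.2, 0.4, -1.3]
grip_width: 35.3
```

>>> {"op": "carry_out", "data": {
  "rows": [
    [-15,-15,0,-1],
    [-40,-42,0,-2],
    [-68,-72,0,-4],
    [-96,-102,0,-6],
    [-124,-132,0,-8],
    [-148,-163,0,-10],
    [-164,-198,0,-12],
    [-171,-233,0,-14],
    [-172,-268,0,-16],
    [-172,-303,0,-18],
    [-168,-338,0,-19],
    [-156,-370,0,-19],
    [-142,-398,0,-19],
    [-130,-418,0,-19],
    [-124,-428,0,-19],
    [-122,-432,0,-19],
    [-122,-432,0,-19],
    [-122,-432,0,-19],
    [-122,-432,0,-19]
  ]
}}

```text
time: 17.65
tool_pos: [458.3, -163.1, 188.2]
tcp_rot: [-0.001, 1.548, -0.247]
contact_force: [-0.3, 1.0, 0.2]
grip_width: 35.3
```

```bash
python3 - <<'E'
from h import *
print(jaw()); snap("wrist","w5")
a=cv2.imread("pics/w5.png"); cv2.imwrite("pics/w5c.png",a[60:340,160:480])
E
```

```text
(-14.1, array([ 458.3, -163.1,  188.2]), 35.3, 17.65)
```

View pics/w5c.png

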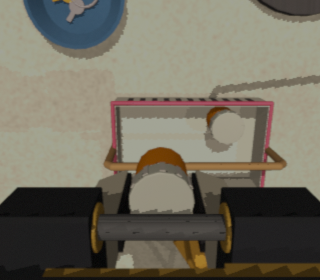

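First pot stands upright in the basket. Placing the second.

>>> {"op": "carry_out", "data": {
  "rows": [
    [0,-2,-10,0],
    [0,-2,-35,0],
    [0,-2,-65,0],
    [0,-2,-95,0],
    [0,-2,-122,0],
    [0,-2,-142,0],
    [0,-2,-152,0],
    [0,-2,-156,0],
    [0,-2,-156,0],
    [0,-2,-156,0]
  ]
}}

```text
time: 18.53
tool_pos: [458.8, -165.0, 33.1]
tcp_rot: [-0.016, 1.547, -0.262]
contact_force: [-0.2, 0.1, -0.4]
grip_width: 35.2
```

>>> {"op": "carry_out", "data": {
  "rows": [
    [0,0,0,0],
    [0,0,0,0],
    [0,0,0,0],
    [0,0,8,0],
    [0,0,25,0],
    [0,0,50,0],
    [0,0,80,0],
    [0,0,110,0],
    [0,0,140,0],
    [0,0,160,0],
    [0,0,170,0],
    [0,0,172,0],
    [0,0,172,0],
    [0,0,172,0]
  ],
  "hand": 41
}}

```text
time: 19.7
tool_pos: [458.3, -164.8, 204.6]
tcp_rot: [-0.007, 1.548, -0.252]
contact_force: [0.3, 0.5, 0.2]
grip_width: 41.1
```

>>> {"op": "carry_out", "data": {
  "rows": [
    [-12,20,0,0],
    [-25,45,0,0],
    [-38,75,0,0],
    [-46,108,0,0],
    [-50,144,0,2],
    [-50,180,0,4],
    [-48,216,0,6],
    [-40,252,0,8],
    [-25,288,0,10],
    [0,324,0,12],
    [25,355,0,14],
    [50,388,0,16],
    [72,420,5,18],
    [90,450,14,19],
    [100,474,20,19],
    [104,490,24,19],
    [106,500,26,19],
    [106,500,26,19],
    [106,500,26,19],
    [106,500,26,19]
  ],
  "hand": 60
}}

```text
time: 21.37
tool_pos: [563.9, 334.3, 229.4]
tcp_rot: [-0.06, 1.55, 0.026]
contact_force: [0.2, -0.1, 0.7]
grip_width: 60.1
```

```bash
python3 - <<'E'
from h import *
print(jaw()); snap("wrist","w6"); print(cap("w6",(564.5,361)))
E
```

```text
(4.9, array([563.9, 334.3, 229.4]), 60.1, 21.37)
(707, (307, 140, 31, 30), array([565.1, 361.7,  59. ]))
```

Pot at (565,361.5).

>>> {"op": "carry_out", "data": {
  "rows": [
    [1,12,-10,0],
    [1,27,-35,0],
    [1,27,-70,0],
    [1,27,-105,0],
    [1,27,-140,0],
    [1,27,-170,0],
    [1,27,-186,0],
    [1,27,-191,0],
    [1,27,-191,0],
    [1,27,-191,0]
  ],
  "hand": 60
}}

```text
time: 22.25
tool_pos: [565.5, 361.5, 39.5]
tcp_rot: [-0.02, 1.548, 0.065]
contact_force: [1.3, -0.0, 0.3]
grip_width: 59.9
```

>>> {"op": "carry_out", "data": {
  "rows": [
    [0,0,0,0],
    [0,0,0,0],
    [0,0,0,0],
    [0,0,0,0],
    [0,0,0,0],
    [0,0,0,0],
    [0,0,3,0],
    [0,0,12,0],
    [0,0,30,0],
    [0,0,55,0],
    [0,0,80,0],
    [0,0,105,0],
    [0,0,125,0],
    [0,0,140,0],
    [0,0,148,0],
    [0,0,150,0],
    [0,0,150,0],
    [0,0,150,0]
  ],
  "hand": 0
}}

```text
time: 23.75
tool_pos: [565.0, 361.2, 188.3]
tcp_rot: [-0.061, 1.55, 0.024]
contact_force: [-0.6, -0.9, -0.4]
grip_width: 35.4
```

>>> {"op": "carry_out", "data": {
  "rows": [
    [-10,-18,0,-1],
    [-25,-46,0,-2],
    [-45,-78,0,-3],
    [-65,-110,0,-4],
    [-85,-142,0,-6],
    [-105,-174,0,-8],
    [-125,-206,0,-10],
    [-142,-238,0,-12],
    [-154,-272,0,-14],
    [-157,-308,0,-16],
    [-157,-344,0,-18],
    [-157,-380,0,-19],
    [-154,-416,0,-19],
    [-145,-450,0,-19],
    [-132,-484,0,-19],
    [-117,-516,0,-19],
    [-103,-545,0,-19],
    [-93,-568,0,-19],
    [-87,-582,0,-19],
    [-85,-589,0,-19]
  ]
}}

```text
time: 25.42
tool_pos: [480.0, -229.6, 186.8]
tcp_rot: [-0.04, 1.552, -0.289]
contact_force: [0.4, -0.6, -0.6]
grip_width: 35.3
```

>>> {"op": "carry_out", "data": {
  "rows": [
    [0,0,0,0],
    [0,0,0,0],
    [0,0,0,0],
    [0,0,0,0]
  ]
}}

```text
time: 25.75
tool_pos: [479.7, -228.5, 186.7]
tcp_rot: [-0.022, 1.552, -0.27]
contact_force: [-0.7, -1.1, -0.6]
grip_width: 35.2
```

>>> {"op": "carry_out", "data": {
  "rows": [
    [0,0,-10,0],
    [0,0,-35,0],
    [0,0,-65,0],
    [0,0,-95,0],
    [0,0,-122,0],
    [0,0,-142,0],
    [0,0,-151,0],
    [0,0,-154,0],
    [0,0,-154,0],
    [0,0,-154,0]
  ]
}}

```text
time: 26.58
tool_pos: [480.4, -228.7, 33.7]
tcp_rot: [-0.05, 1.551, -0.297]
contact_force: [0.4, -0.3, 0.1]
grip_width: 35.3
```

>>> {"op": "carry_out", "data": {
  "rows": [
    [0,0,0,0],
    [0,0,0,0],
    [0,0,0,0],
    [0,0,8,0],
    [0,0,25,0],
    [0,0,50,0],
    [0,0,80,0],
    [0,0,110,0],
    [0,0,140,0],
    [0,0,160,0],
    [0,0,170,0],
    [0,0,172,0],
    [0,0,172,0],
    [0,0,172,0]
  ],
  "hand": 41
}}

```text
time: 27.75
tool_pos: [479.7, -228.3, 204.4]
tcp_rot: [-0.014, 1.553, -0.261]
contact_force: [0.1, -1.2, -0.8]
grip_width: 40.9
```

>>> {"op": "carry_out", "data": {
  "rows": [
    [-10,20,0,1],
    [-25,50,0,2],
    [-40,84,0,4],
    [-55,118,0,6],
    [-65,152,0,8],
    [-72,186,0,10],
    [-74,220,0,12],
    [-76,254,0,14],
    [-78,288,0,16],
    [-79,320,0,18],
    [-80,350,0,19],
    [-80,375,6,19],
    [-80,392,14,19],
    [-80,400,20,19],
    [-80,402,24,19],
    [-80,402,24,19],
    [-80,402,24,19],
    [-80,402,24,19]
  ],
  "hand": 45
}}

```text
time: 29.25
tool_pos: [399.5, 172.7, 227.9]
tcp_rot: [-0.038, 1.554, 0.045]
contact_force: [-0.5, 0.0, 0.2]
grip_width: 44.8
```

```bash
python3 - <<'E'
from h import *
print(jaw()); snap("wrist","w7"); snap("top","top7")
a=cv2.imread("pics/w7.png")[0:300,120:520]; b=cv2.resize(cv2.imread("pics/top7.png")[140:290,140:500],(792,330),interpolation=cv2.INTER_CUBIC)[:, :]
m=np.zeros((560,792,3),np.uint8); m[:300-70,:400]=a[70:]; m[230:]=b; cv2.imwrite("pics/v7.png",m)
E
```

```text
(4.8, array([399.5, 172.7, 227.9]), 44.8, 29.25)
```

View pics/v7.png

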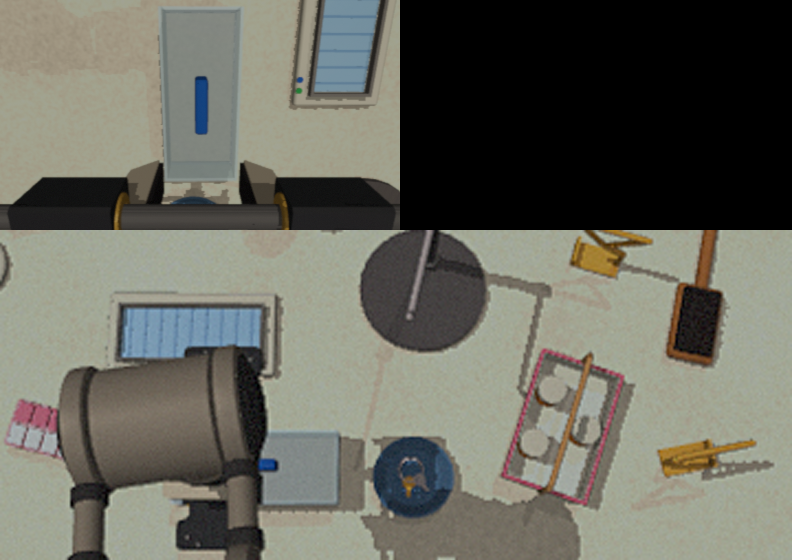

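```bash
python3 - <<'E'
from h import *
def blk(f,z):
    a=cv2.imread(f"pics/{f}.png"); h=cv2.cvtColor(a,cv2.COLOR_BGR2HSV)
    m=cv2.inRange(h,(105,150,30),(130,255,255)); m[240:]=0; m[:140]=0;m[:,:300]=0;m[:,345:]=0
    r=cv2.minAreaRect(np.argwhere(m>0)[:,::-1].astype(np.float32)); b=cv2.boxPoints(r); P=np.array([onz(f,*p,z) for p in b]); return r,P.mean(0).round(1),P.round(1).tolist()
print(blk("w1",101));print(blk("w7",87))
w=[onz("w7",120+p[0],70+p[1],55) for p in [(163,10),(241,10),(235,180),(168,180)]]; print(np.round(w,1).tolist(),np.mean(w,0).round(1))
E
```

```text
(((322.0, 183.0), (58.0, 12.0), 90.0), array([570., 293., 101.]), [[561.6, 322.8, 101.0], [573.4, 323.7, 101.0], [578.7, 263.2, 101.0], [566.2, 262.2, 101.0]])
(((321.5, 175.0), (56.0, 11.0), 90.0), array([400.5, 182.5,  87. ]), [[392.4, 212.0, 87.0], [403.6, 212.9, 87.0], [408.9, 153.0, 87.0], [397.1, 152.1, 87.0]])
[[352.6, 274.9, 55.0], [434.7, 281.8, 55.0], [451.8, 82.7, 55.0], [367.7, 76.4, 55.0]] [401.7 179.   55. ]
```

>>> {"op": "carry_out", "data": {
  "rows": [
    [1,10,-15,0],
    [1,10,-45,0],
    [1,10,-80,0],
    [1,10,-115,0],
    [1,10,-140,0],
    [1,10,-156,0],
    [1,10,-163,0],
    [1,10,-165,0],
    [1,10,-165,0],
    [1,10,-165,0]
  ]
}}

```text
time: 30.18
tool_pos: [401.5, 182.9, 64.0]
tcp_rot: [-0.007, 1.552, 0.076]
contact_force: [-1.0, -0.3, -0.0]
grip_width: 45.3
```

>>> {"op": "carry_out", "data": {
  "rows": [
    [0,0,0,0],
    [0,0,0,0],
    [0,0,0,0],
    [0,0,0,0],
    [0,0,0,0],
    [0,0,0,0],
    [0,0,3,0],
    [0,0,10,0],
    [0,0,25,0],
    [0,0,45,0],
    [0,0,65,0],
    [0,0,82,0],
    [0,0,94,0],
    [0,0,99,0],
    [0,0,100,0],
    [0,0,100,0],
    [0,0,100,0]
  ],
  "hand": 0
}}

```text
time: 31.6
tool_pos: [400.9, 182.7, 163.2]
tcp_rot: [-0.027, 1.553, 0.056]
contact_force: [0.1, -0.2, -2.4]
grip_width: 13.5
```

>>> {"op": "carry_out", "data": {
  "rows": [
    [12,8,0,0],
    [30,20,0,0],
    [55,36,0,0],
    [80,52,0,0],
    [105,68,0,0],
    [130,84,0,0],
    [149,97,0,0],
    [162,106,0,0],
    [168,110,0,0],
    [169,110,0,0],
    [169,110,0,0],
    [169,110,0,0],
    [169,110,0,0]
  ]
}}

```text
time: 32.68
tool_pos: [569.2, 292.2, 163.3]
tcp_rot: [-0.039, 1.554, 0.043]
contact_force: [1.1, 0.0, -1.4]
grip_width: 13.9
```

```bash
python3 - <<'E'
from h import *
print(jaw()); snap("wrist","w8")
cv2.imwrite("pics/w8c.png",cv2.resize(cv2.imread("pics/w8.png")[:270,200:440],None,fx=2,fy=2))
E
```

```text
(4.7, array([569.2, 292.2, 163.3]), 13.9, 32.68)
```

View pics/w8c.png

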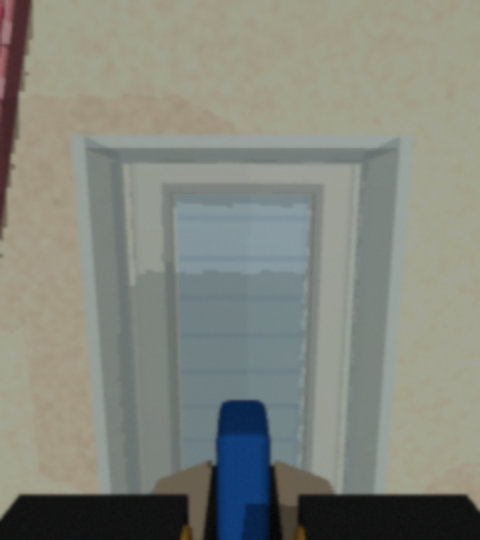

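>>> {"op": "carry_out", "data": {
  "rows": [
    [1,1,-10,0],
    [1,1,-25,0],
    [1,1,-40,0],
    [1,1,-55,0],
    [1,1,-64,0],
    [1,1,-70,0],
    [1,1,-74,0],
    [1,1,-78,0],
    [1,1,-81,0],
    [1,1,-83,0],
    [1,1,-84,0],
    [1,1,-85,0],
    [1,1,-85,0]
  ]
}}

```text
time: 33.82
tool_pos: [570.5, 293.3, 78.8]
tcp_rot: [-0.019, 1.553, 0.063]
contact_force: [-0.2, 0.8, -0.8]
grip_width: 13.7
```

>>> {"op": "carry_out", "data": {
  "rows": [
    [0,0,-1,0],
    [0,0,-1,0]
  ]
}}

```text
time: 33.98
tool_pos: [570.9, 293.4, 78.6]
tcp_rot: [-0.007, 1.552, 0.076]
contact_force: [-0.2, -1.2, 4.1]
grip_width: 14.1
```

>>> {"op": "carry_out", "data": {
  "rows": [
    [0,0,0,0],
    [0,0,0,0],
    [0,0,0,0],
    [0,0,8,0],
    [0,0,25,0],
    [0,0,50,0],
    [0,0,80,0],
    [0,0,110,0],
    [0,0,135,0],
    [0,0,148,0],
    [0,0,152,0],
    [0,0,152,0],
    [0,0,152,0]
  ],
  "hand": 45
}}

```text
time: 35.07
tool_pos: [570.4, 293.2, 229.7]
tcp_rot: [-0.03, 1.553, 0.052]
contact_force: [0.4, -0.6, -0.7]
grip_width: 45.0
```

```bash
python3 - <<'E'
from h import *
print(jaw()); snap("wrist","w9")
def blk(f,z):
    a=cv2.imread(f"pics/{f}.png"); h=cv2.cvtColor(a,cv2.COLOR_BGR2HSV)
    m=cv2.inRange(h,(105,150,30),(130,255,255)); m[240:]=0; m[:140]=0;m[:,:300]=0;m[:,345:]=0
    r=cv2.minAreaRect(np.argwhere(m>0)[:,::-1].astype(np.float32)); b=cv2.boxPoints(r); P=np.array([onz(f,*p,z) for p in b]); return r,P.mean(0).round(1)
print(blk("w1",101),blk("w9",101))
E
```

```text
(4.7, array([570.4, 293.2, 229.7]), 45.0, 35.07)
(((322.0, 183.0), (58.0, 12.0), 90.0), array([570., 293., 101.])) (((319.4999694824219, 186.99998474121094), (57.99999237060547, 10.999998092651367), 90.0), array([570. , 293.2, 101. ]))
```

>>> {"op": "carry_out", "data": {
  "rows": [
    [-10,-18,0,0],
    [-25,-46,0,0],
    [-45,-78,0,0],
    [-65,-110,0,0],
    [-85,-142,0,0],
    [-105,-174,0,0],
    [-130,-206,0,0],
    [-148,-238,0,0],
    [-158,-272,0,0],
    [-163,-308,0,0],
    [-163,-344,0,2],
    [-163,-380,0,4],
    [-163,-416,0,6],
    [-160,-450,0,8],
    [-150,-484,0,10],
    [-142,-516,0,11],
    [-134,-545,0,11],
    [-126,-570,0,11],
    [-122,-585,0,11],
    [-120,-595,0,11]
  ]
}}

```text
time: 36.78
tool_pos: [449.9, -303.3, 227.2]
tcp_rot: [0.103, 1.556, 0.375]
contact_force: [-0.8, -0.2, -0.8]
grip_width: 45.1
```

>>> {"op": "carry_out", "data": {
  "rows": [
    [0,-10,0,0],
    [0,-20,0,0],
    [0,-25,0,0],
    [0,-25,0,0],
    [0,-25,0,0],
    [0,-25,0,0]
  ]
}}

```text
time: 37.28
tool_pos: [449.9, -327.7, 227.4]
tcp_rot: [0.111, 1.556, 0.384]
contact_force: [-0.4, 0.4, 0.0]
grip_width: 44.9
```

```bash
python3 - <<'E'
from h import *
print(jaw()); snap("wrist","w10")
cv2.imwrite("pics/w10c.png",cv2.resize(cv2.imread("pics/w10.png")[:290,180:480],(780,754),interpolation=cv2.INTER_CUBIC)[150:750])
E
```

```text
(15.7, array([ 449.9, -327.7,  227.4]), 44.9, 37.28)
```

View pics/w10c.png

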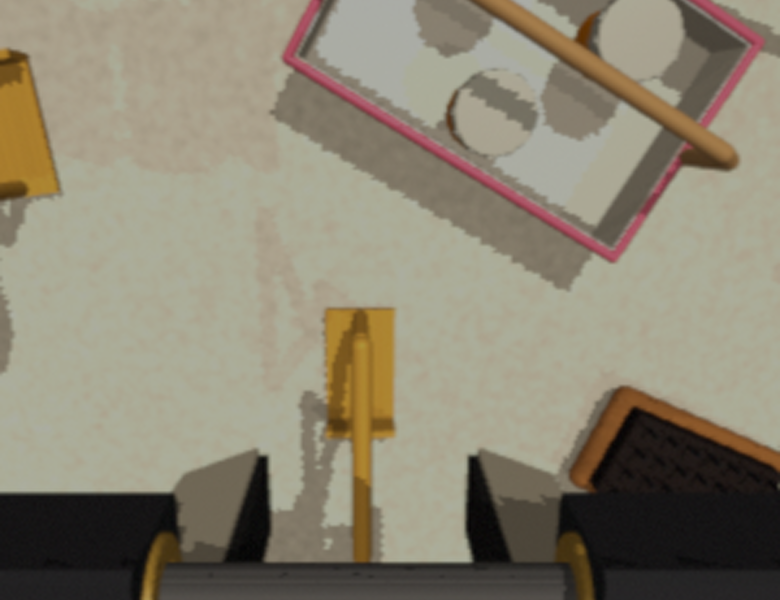

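```bash
python3 - <<'E'
from h import *
T=lambda x,y:(180+x/2.6,(y+150)/2.6)
y=np.radians(15.5); X=np.array([np.cos(y),np.sin(y),0]);Y=np.array([-X[1],X[0],0])
P=np.array([onz("w10",*T(*p),4) for p in [(327,308),(395,308),(395,434),(327,434)]]); print(P.round(1).tolist(),P.mean(0).round(1))
d=P[0]-P[3]+P[1]-P[2]; print("Yang",np.degrees(np.arctan2(d[1],d[0]))-90)
e=onz("w10",*T(361,331),116); q=onz("w10",*T(361,550),112); print("eye end",e.round(1),"bar pt",q.round(1), np.degrees(np.arctan2(*(e-q)[1::-1]))-90)
c=P.mean(0); c[2]=0
print("eye local",(e-c)@X,(e-c)@Y,(q-c)@X,(q-c)@Y)
print("grip at",c+28*Y, "tip px of TCP")
# predicted bar in w10 & top/side
for s in [-45,45]: print(proj("w10",c+s*Y+[0,0,112]).round(1),proj("top0",c+s*Y+[0,0,112]).round(1),proj("side0",c+s*Y+[0,0,112]).round(1))
E
```

```text
[[434.8, -341.8, 4.0], [468.6, -332.5, 4.0], [488.2, -399.7, 4.0], [452.7, -409.5, 4.0]] [ 461.1 -370.9    4. ]
Yang 15.530103429917887
eye end [ 446.2 -320.2  116. ] bar pt [ 471.3 -410.5  112. ] 15.546663706597755
eye local -0.8451115847028863 52.79852251060896 -0.7688130663288941 -40.88417948842938
grip at [ 453.5956239  -343.88816891    0.        ] tip px of TCP
[[319.6 272.6]] [[482.  236.5]] [[439.4 348.1]]
[[319.7 191.7]] [[448.6 243. ]] [[400.6 323.7]]
```

>>> {"op": "carry_out", "data": {
  "rows": [
    [2,-14,-10,0],
    [2,-14,-30,0],
    [2,-14,-55,0],
    [2,-14,-80,0],
    [2,-14,-105,0],
    [2,-14,-120,0],
    [2,-14,-128,0],
    [2,-14,-130,0],
    [2,-14,-130,0],
    [2,-14,-130,0]
  ]
}}

```text
time: 38.17
tool_pos: [452.5, -342.0, 98.6]
tcp_rot: [-0.014, 1.555, 0.26]
contact_force: [0.6, 0.3, 0.8]
grip_width: 45.0
```

>>> {"op": "carry_out", "data": {
  "rows": [
    [0,0,0,0],
    [0,0,0,0],
    [0,0,0,0],
    [0,0,0,0],
    [0,0,0,0],
    [0,0,0,0],
    [0,0,0,0]
  ],
  "hand": 0
}}

```text
time: 38.75
tool_pos: [452.6, -342.0, 98.7]
tcp_rot: [-0.018, 1.555, 0.255]
contact_force: [-0.3, -0.2, 0.2]
grip_width: 7.2
```

>>> {"op": "carry_out", "data": {
  "rows": [
    [0,0,3,0],
    [0,0,10,0],
    [0,0,25,0],
    [0,0,45,0],
    [0,0,70,0],
    [0,0,95,0],
    [0,0,120,0],
    [0,0,145,0],
    [0,0,170,0],
    [0,0,190,0],
    [0,0,200,0],
    [0,0,205,0],
    [0,0,205,0],
    [0,0,205,0]
  ]
}}

```text
time: 39.92
tool_pos: [452.2, -341.7, 302.6]
tcp_rot: [0.09, 1.556, 0.364]
contact_force: [0.0, 0.5, -1.5]
grip_width: 7.1
```

```bash
python3 - <<'E'
from h import *
S=lambda u,v:(290+(u-520)/3,100+(v-180)/3)
print("tip",tri([("top0",*S(628,417)),("side0",343,166)]).round(1),"post",tri([("top0",*S(669,243)),("side0",388,151)]).round(1))
E
```

```text
tip [556.2   2.5 269. ] post [699.8 -16.1 255.4]
```

>>> {"op": "carry_out", "data": {
  "rows": [
    [-4,12,0,-1],
    [-8,30,0,-2],
    [-14,55,0,-4],
    [-18,82,0,-6],
    [-20,112,0,-8],
    [-20,142,0,-10],
    [-18,172,0,-12],
    [-14,202,0,-14],
    [-8,232,0,-16],
    [0,262,0,-18],
    [10,292,0,-20],
    [20,318,0,-22],
    [30,342,0,-23],
    [38,361,-10,-24],
    [42,374,-18,-24],
    [44,380,-24,-24],
    [44,381,-26,-24],
    [44,381,-26,-24],
    [44,381,-26,-24],
    [44,381,-26,-24]
  ]
}}

```text
time: 41.58
tool_pos: [496.2, 38.4, 276.9]
tcp_rot: [0.075, 1.555, -0.071]
contact_force: [0.1, 0.0, -1.3]
grip_width: 7.1
```

```bash
python3 - <<'E'
from h import *
print(jaw()); snap("wrist","w11");snap("side","s11");snap("top","t11")
print(proj("w11",[[552,3.3,280],[500,12,290]]), proj("s11",[[552,3.3,280],[492,12,290]]),proj("t11",[[552,3.3,280],[492,12,290]]))
a=cv2.imread("pics/w11.png")[60:310,160:480]; b=cv2.imread("pics/s11.png")[100:250,250:450];c=cv2.imread("pics/t11.png")[110:230,270:420]
m=np.zeros((600,800,3),np.uint8); m[:300,:384]=cv2.resize(a,(384,300)); m[:300,400:800]=cv2.resize(b,(400,300),interpolation=cv2.INTER_CUBIC); m[300:600,0:375]=cv2.resize(c,(375,300),interpolation=cv2.INTER_CUBIC); cv2.imwrite("pics/v11.png",m)
E
```

```text
(-8.4, array([496.2,  38.4, 276.9]), 7.1, 41.58)
[[420.08228451 286.26175789]
 [335.94480081 295.71700682]] [[340.66967235 163.32594029]
 [318.59882918 168.83388506]] [[326.26644718 178.6783504 ]
 [320.33420249 203.58988047]]
```

View pics/v11.png

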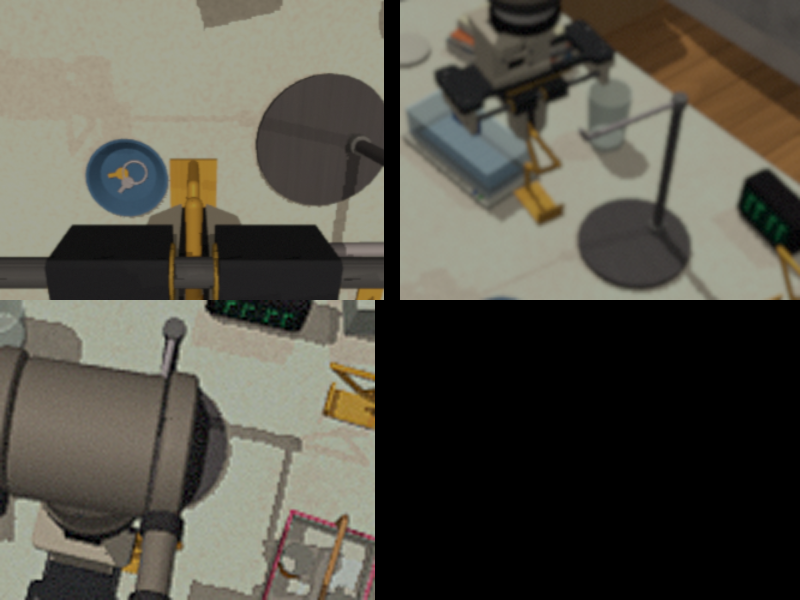

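```bash
cat > ov.py <<'E'
from h import *
def stand(S=(699.5,-17),yaw=-8.2):
    t=np.radians(yaw); X=np.array([np.cos(t),np.sin(t),0]); o=np.array([*S,0])
    L=lambda x,z:o+x*X+[0,0,z]
    return [L(0,12),L(0,260),L(-148,260),L(-148,280)]
def hanger(tcp,yaw,dz=13.4,off=28):
    t=np.radians(yaw); Y=np.array([-np.sin(t),np.cos(t),0]); c=np.array(tcp)-off*Y+[0,0,dz-112]
    L=lambda y,z:c+y*Y+[0,0,z]
    return [L(-45,112),L(45,112),L(0,58),L(-45,112)],[L(0,58),L(28,46),L(28,4),L(-30,4),L(-30,22)]
def draw(f,polys,x,y,w,h,s):
    im=cv2.resize(cv2.imread(f"pics/{f}.png")[y:y+h,x:x+w],None,fx=s,fy=s,interpolation=cv2.INTER_CUBIC)
    for p,c in polys:
        q=((proj(f,np.array(p))+.5-[x,y])*s*8).astype(np.int32); cv2.polylines(im,[q],False,c,1,cv2.LINE_AA,3)
    return im
E
python3 - <<'E'
from ov import *
o=get_obs(); st=(stand(),(0,0,255)); hs=[(p,(255,0,255)) for p in hanger(o["tool_pos"],-8.4)]
A=draw("s11",[st]+hs,300,130,100,100,5); B=draw("top0",[st],310,105,50,100,5)
cv2.imwrite("pics/v12.png",np.hstack([A,B]))
E
```

```text
(no output)
```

View pics/v12.png

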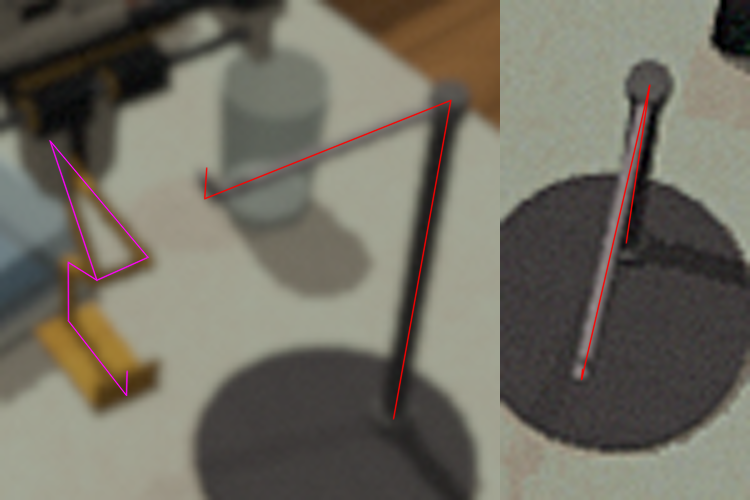

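>>> {"op": "carry_out", "data": {
  "rows": [
    [3,2,0,0],
    [9,1,0,0],
    [16,0,0,0],
    [23,-1,0,0],
    [30,-2,0,0],
    [36,-3,0,0],
    [42,-4,0,0],
    [48,-5,0,0],
    [54,-6,0,0],
    [60,-7,0,0],
    [66,-7,0,0],
    [71,-8,0,0],
    [75,-9,0,0],
    [75,-9,0,0],
    [75,-9,0,0]
  ]
}}

```text
time: 42.98
tool_pos: [571.3, 29.6, 276.9]
tcp_rot: [0.086, 1.555, -0.06]
contact_force: [0.1, 0.5, -1.0]
grip_width: 7.1
```

```bash
python3 - <<'E'
from ov import *
print(jaw(),get_obs()["contact_force"].round(1)); snap("side","s13"); o=get_obs(); st=(stand((699.5,-16)),(0,0,255)); hs=[(p,(255,0,255)) for p in hanger(o["tool_pos"],-8.4)]
A=draw("s13",[],310,130,80,100,6);B=draw("s13",[st]+hs,310,130,50,100,6)
cv2.imwrite("pics/v13.png",np.hstack([A,B]))
E
```

```text
(-8.4, array([571.3,  29.6, 276.9]), 7.1, 42.98) [ 0.1  0.5 -1. ]
```

View pics/v13.png

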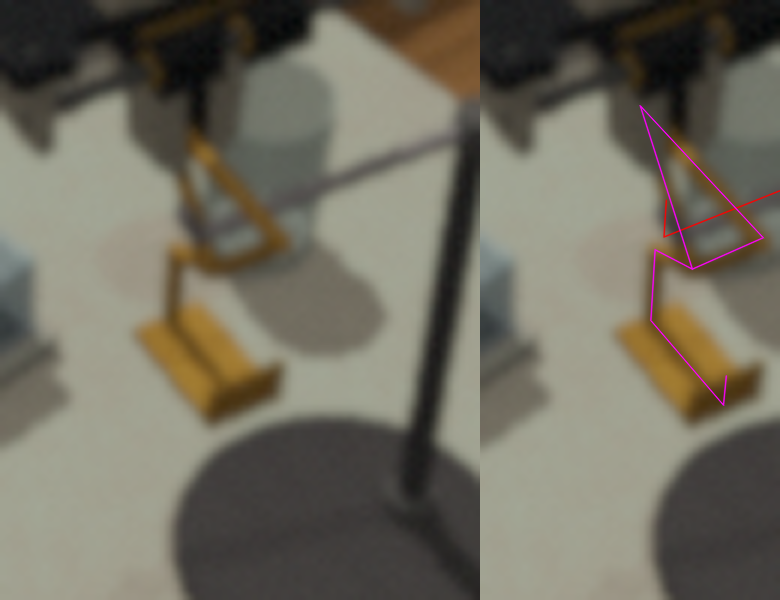

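The arm runs through the eye and no contact force shows. Lowering onto the arm.

>>> {"op": "carry_out", "data": {
  "rows": [
    [0,0,-4,0],
    [0,0,-8,0],
    [0,0,-12,0],
    [0,0,-15,0],
    [0,0,-18,0],
    [0,0,-20,0],
    [0,0,-21,0],
    [0,0,-21,0],
    [0,0,-21,0]
  ]
}}

```text
time: 43.78
tool_pos: [571.2, 29.7, 256.0]
tcp_rot: [0.085, 1.555, -0.061]
contact_force: [-0.1, 0.6, -0.8]
grip_width: 7.2
```

>>> {"op": "carry_out", "data": {
  "rows": [
    [0,0,-1,0],
    [0,0,-2,0],
    [0,0,-2,0]
  ]
}}

```text
time: 44.03
tool_pos: [571.3, 29.6, 254.1]
tcp_rot: [0.085, 1.555, -0.061]
contact_force: [-0.0, -0.3, 0.4]
grip_width: 7.2
```

>>> {"op": "carry_out", "data": {
  "rows": [
    [0,0,0,0],
    [0,0,0,0],
    [0,0,0,0],
    [0,0,0,0],
    [0,0,3,0],
    [0,0,10,0],
    [0,0,25,0],
    [0,0,45,0],
    [0,0,65,0],
    [0,0,85,0],
    [0,0,95,0],
    [0,0,98,0],
    [0,0,98,0]
  ],
  "hand": 25
}}

```text
time: 45.12
tool_pos: [571.6, 29.6, 353.3]
tcp_rot: [0.083, 1.553, -0.063]
contact_force: [0.1, -0.1, 0.3]
grip_width: 25.3
```

>>> {"op": "carry_out", "data": {
  "rows": [
    [-10,-14,0,-1],
    [-25,-36,0,-2],
    [-45,-62,0,-3],
    [-65,-90,0,-4],
    [-80,-118,0,-5],
    [-94,-146,0,-6],
    [-104,-174,0,-6],
    [-112,-200,0,-6],
    [-118,-220,-10,-6],
    [-120,-230,-20,-6],
    [-120,-235,-26,-6],
    [-120,-235,-26,-6],
    [-120,-235,-26,-6],
    [-120,-235,-26,-6]
  ]
}}

```text
time: 46.28
tool_pos: [452.1, -204.4, 327.4]
tcp_rot: [0.102, 1.552, -0.147]
contact_force: [-0.4, 0.3, -0.4]
grip_width: 25.1
```

```bash
python3 - <<'E'
from ov import *
print(jaw()); snap("side","s14"); snap("top","t14"); snap("wrist","w14")
A=draw("s14",[],310,130,100,130,4);B=draw("t14",[],310,105,100,130,4)
cv2.imwrite("pics/v14.png",np.hstack([A,B]))
E
```

```text
(-14.3, array([ 452.1, -204.4,  327.4]), 25.1, 46.28)
```

View pics/v14.png

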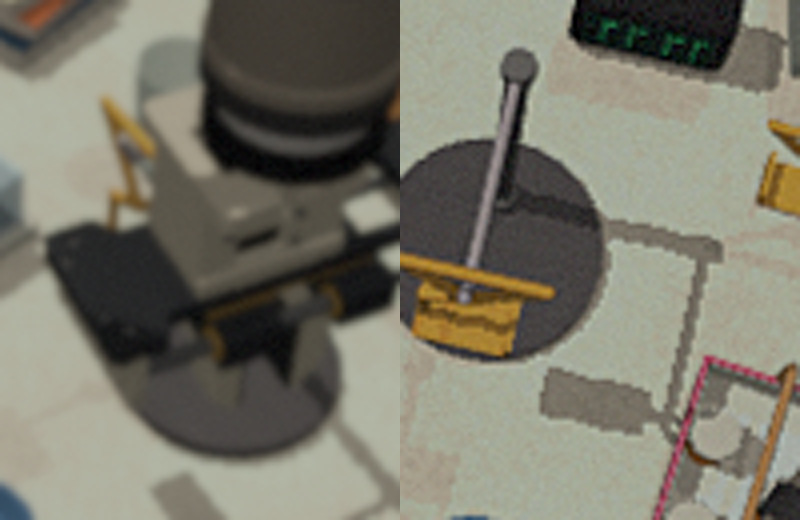

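```bash
cat > fit.py <<'E'
from ov import *
from scipy.optimize import minimize
def solid(p):  # p: x,y (bar centre), yaw, roll(about hanger x), pitch(about y) deg ; z bar 268
    x,y,z,yaw,ro,pi=p
    Rm=R.from_euler('ZYX',[yaw,pi,ro],degrees=True).as_matrix()
    return lambda q:(Rm@(np.array(q,float)-[0,0,112]).T).T+[x,y,z]
def render(f,p):
    T=solid(p); K,P=ld(f); m=np.zeros((400*4,640*4),np.uint8)
    pr=lambda q:((proj(f,T(q))+.5)*4)
    def bar(a,b):
        pa,pb=T(np.array([a,b])); d=np.linalg.norm(P[:3,3]-pa); w=max(1,int(round(8*K[0,0]/d*4)))
        q=pr(np.array([a,b])).astype(int); cv2.line(m,tuple(map(int,q[0])),tuple(map(int,q[1])),255,w)
    for a,b in [((0,-45,112),(0,45,112)),((0,-45,112),(0,0,58)),((0,45,112),(0,0,58)),((0,0,58),(0,28,46)),((0,28,46),(0,28,4))]: bar(a,b)
    for bx in [((-18,18),(-32,32),(0,4)),((-18,18),(-32,-28),(4,22))]:
        c=np.array([(a,b,c) for a in bx[0] for b in bx[1] for c in bx[2]]); cv2.fillConvexPoly(m,cv2.convexHull(pr(c).astype(np.int32)),255)
    return cv2.resize(m,(640,400),interpolation=cv2.INTER_AREA)/255.
def mask(f,box):
    h=cv2.cvtColor(cv2.GaussianBlur(cv2.imread(f"pics/{f}.png"),(3,3),0),cv2.COLOR_BGR2HSV); m=cv2.inRange(h,(14,110,50),(32,255,255))/255.; x,y,w,hh=box; o=np.zeros_like(m); o[y:y+hh,x:x+w]=m[y:y+hh,x:x+w]; return o
def fit(fs,p0,free):
    ms=[(f,mask(f,b)) for f,b in fs]; p0=np.array(p0,float)
    def cost(q):
        p=p0.copy(); p[free]=q; return sum(np.abs(cv2.GaussianBlur(render(f,p),(5,5),0)-cv2.GaussianBlur(m,(5,5),0)).sum()/m.sum() for f,m in ms)
    best=min((minimize(cost,p0[free]+d,method="Nelder-Mead",options=dict(initial_simplex=None,maxiter=250,xatol=.1,fatol=1e-3)) for d in [np.zeros(len(free)),np.where(np.array(free)<2,2,5)]),key=lambda r:r.fun)
    p=p0.copy();p[free]=best.x; return p.round(1),round(best.fun,3),[m.sum() for _,m in ms]
E
python3 - <<'E'
from fit import *
print(proj("w14",[[568,2,268],[568,2,160]]))
print(fit([("t14",(395-0,160,60,50))if 0 else ("t14",(385,150,65,60))],[568,2,268,-8.3,0,0],[0,1,3,4,5]) if 0 else proj("t14",[[568,2,268],[568,2,160],[575,46,268],[561,-42,268]]))
print(fit([("t14",(395-90,160,150,40))],[568,2,268,-8.3,0,0],[0,1,3,4,5]))
E
```

```text
[[ 429.11856554 -170.18186758]
 [ 385.36127208  -64.0318458 ]]
[[327.24002876 173.24637799]
 [326.06932759 184.0539324 ]
 [308.40006937 168.7656994 ]
 [346.15712419 177.74540173]]
(array([568. ,   2.1, 268. ,  -8.4,  -0. ,   0. ]), np.float64(0.094), [np.float64(579.0)])
```

>>> {"op": "carry_out", "data": {
  "rows": [
    [-3,2,-10,6],
    [-6,4,-20,13],
    [-10,6,-35,20],
    [-14,8,-50,27],
    [-18,10,-65,34],
    [-22,12,-80,41],
    [-26,15,-95,48],
    [-30,18,-110,55],
    [-34,21,-120,62],
    [-34,21,-130,69],
    [-34,21,-140,76],
    [-34,21,-145,83],
    [-34,21,-150,90],
    [-34,21,-150,90],
    [-34,21,-150,90],
    [-34,21,-150,90]
  ],
  "hand": 40
}}

```text
time: 47.77
tool_pos: [418.4, -183.5, 178.2]
tcp_rot: [0.029, 1.552, 1.348]
contact_force: [0.4, 0.6, 0.7]
grip_width: 40.3
```

```bash
python3 - <<'E'
from h import *
print(jaw(),get_obs()["joint_positions"].round(2)); snap("wrist","w15")
print(proj("w15",[[486-70*.969,-201+70*.247,85],[486+70*.969,-201-70*.247,85],[486,-201,85]]).round(1))
a=cv2.imread("pics/w15.png"); h=cv2.cvtColor(a,cv2.COLOR_BGR2HSV)
# brown bar pixels per row
for v in range(60,260,20):
    r=h[v]; i=np.where((r[:,0]>6)&(r[:,0]<20)&(r[:,1]>90)&(r[:,2]>60))[0]; i=i[(i>220)&(i<420)]; print(v,i.min() if len(i) else None,i.max() if len(i) else None,len(i))
E
```

```text
(75.5, array([ 418.4, -183.5,  178.2]), 40.3, 47.77) [-0.59  0.27  1.77  0.02  1.1  -1.92]
[[319.7 199.8]
 [320.3 327. ]
 [320.1 268. ]]
60 None None 0
80 None None 0
100 None None 0
120 None None 0
140 None None 0
160 None None 0
180 315 321 7
200 315 354 32
220 315 322 8
240 315 322 8
```

>>> {"op": "carry_out", "data": {
  "rows": [
    [0,0,-10,0],
    [0,0,-30,0],
    [0,0,-55,0],
    [0,0,-80,0],
    [0,0,-98,0],
    [0,0,-107,0],
    [0,0,-111,0],
    [0,0,-111,0],
    [0,0,-111,0]
  ]
}}

```text
time: 48.57
tool_pos: [419.0, -184.0, 68.1]
tcp_rot: [-0.058, 1.553, 1.261]
contact_force: [-0.2, 0.8, 0.2]
grip_width: 39.5
```

>>> {"op": "carry_out", "data": {
  "rows": [
    [0,0,0,0],
    [0,0,0,0],
    [0,0,0,0],
    [0,0,0,0],
    [0,0,0,0],
    [0,0,0,0],
    [0,0,0,0]
  ],
  "hand": 0
}}

```text
time: 49.15
tool_pos: [419.1, -184.0, 68.3]
tcp_rot: [-0.07, 1.553, 1.249]
contact_force: [-0.0, 0.3, 3.0]
grip_width: 7.1
```

>>> {"op": "carry_out", "data": {
  "rows": [
    [0,0,1,0],
    [0,0,3,0],
    [0,0,6,0],
    [0,0,10,0],
    [0,0,14,0],
    [0,0,18,0],
    [0,0,20,0],
    [0,0,20,0],
    [0,0,20,0],
    [0,0,20,0]
  ]
}}

```text
time: 49.98
tool_pos: [419.0, -183.9, 88.2]
tcp_rot: [-0.057, 1.553, 1.262]
contact_force: [-0.4, 0.5, -2.3]
grip_width: 6.4
```

```bash
python3 - <<'E'
from h import *
fs=[];ms=[]
for i in range(6):
    snap("side","s16"); o=get_obs(); fs.append(o["contact_force"]); ms.append(o["moment"])
print(jaw(),np.mean(fs,0).round(2),np.mean(ms,0).round(3))
cv2.imwrite("pics/s16c.png",cv2.resize(cv2.imread("pics/s16.png")[150:350,300:500],(600,600),interpolation=cv2.INTER_CUBIC))
E
```

```text
(75.5, array([ 419. , -184. ,   88.1]), 6.5, 50.28) [ 0.11  0.05 -2.2 ] [0.03  0.154 0.006]
```

View pics/s16c.png

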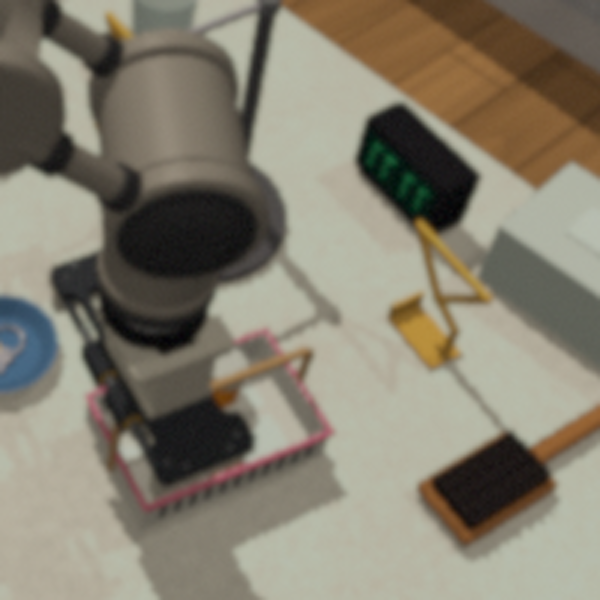

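```bash
cat > bk.py <<'E'
from h import *
from scipy.optimize import least_squares
def bframe(tcp,jawdeg,tilt,g=-70,dz=16.8):
    # tilt>0: far (+x) end lower; rotation about basket y through the grip point
    Rm=R.from_euler('ZY',[jawdeg-90,tilt],degrees=True).as_matrix(); G=np.array(tcp)+[0,0,dz]
    return lambda q:(Rm@(np.array(q,float)-[g,0,85]).T).T+G
rim=np.array([[85,53,40],[85,-53,40],[-85,-53,40],[-85,53,40]])
E
python3 - <<'E'
from bk import *
px=np.array([[265,333],[330,430],[150,505],[90,398]])/3+[300,150]
tcp=get_obs()["tool_pos"]
f=lambda p:(proj("s16",bframe(tcp,75.5,p[0],p[3])(rim)+[p[1],p[2],0])-px).ravel()
r=least_squares(f,[0,0,0,-70]); print(r.x.round(2),r.fun.round(1))
E
```

```text
[    1.39 -1041.81   278.71 -1156.91] [ 0.  -0.1  0.   0.1 -0.6  0.1  0.5 -0.1]
```

```bash
python3 - <<'E'
from bk import *
px=np.array([[265,333],[330,430],[150,505],[90,398]])/3+[300,150]
tcp=get_obs()["tool_pos"]
f=lambda p:(proj("s16",bframe(tcp,75.5,p[0])(rim)+[p[1],p[2],0])-px).ravel()
r=least_squares(f,[0,0,0]); print(r.x.round(2),r.fun.round(1))
E
```

```text
[ 3.35  0.6  -2.36] [ 0.4 -0.3  1.   0.8 -0.9  0.2 -0.4 -1. ]
```

>>> {"op": "carry_out", "data": {
  "rows": [
    [0,0,4,0],
    [1,1,12,0],
    [3,3,22,1],
    [6,7,34,1],
    [11,12,46,2],
    [17,19,58,3],
    [24,27,68,4],
    [31,35,76,5],
    [38,43,82,6],
    [45,51,85,6],
    [52,58,86,6],
    [57,64,86,6],
    [60,67,86,6],
    [60,68,86,6],
    [60,68,86,6],
    [60,68,86,6]
  ]
}}

```text
time: 51.62
tool_pos: [478.7, -116.1, 173.8]
tcp_rot: [-0.003, 1.553, 1.42]
contact_force: [-0.7, -0.3, -2.5]
grip_width: 6.8
```

```bash
python3 - <<'E'
from bk import *
from fit import mask
snap("side","s17"); snap("top","t17"); snap("wrist","w17"); o=get_obs(); print(jaw(),o["contact_force"],o["moment"])
tcp=o["tool_pos"]; j=jaw()[0]
# pink rim, side view: fit tilt by maximising pinkness along projected rim
a=cv2.imread("pics/s17.png").astype(float); pink=np.clip(a[:,:,2]-a[:,:,1]-15,0,60); pink[:, :]*= (a[:,:,0]>a[:,:,1]+2); pink=cv2.GaussianBlur(pink,(3,3),0)
print("pink px",(pink>8).sum())
def score(t,dx,dy,f="s17",im=pink):
    q=bframe(tcp,j,t)(np.vstack([np.linspace(rim[i],rim[(i+1)%4],40) for i in range(4)]))+[dx,dy,0]; u=proj(f,q).astype(np.float32); return cv2.remap(im.astype(np.float32),u[None,:,0],u[None,:,1],1).mean()
b=sorted(((score(t,dx,dy),t,dx,dy) for t in np.arange(-3,9,.5) for dx in range(-6,7,2) for dy in range(-6,7,2)),reverse=True)[:8]
for x in b: print(np.round(x,2))
for t in range(-2,8): print(t,round(float(score(t,0,0)),2),end="; ")
E
```

```text
(81.5, array([ 478.7, -116.3,  174. ]), 7.1, 51.77) [-0.64852386 -0.19351312 -2.39082347] [ 0.02368792  0.09628026 -0.01866647]
pink px 611
[ 8.32  1.   -4.   -2.  ]
[ 8.22  0.5  -4.   -2.  ]
[ 8.21  2.   -2.   -2.  ]
[ 8.18  1.5  -2.   -2.  ]
[ 8.17  1.5  -4.   -2.  ]
[ 8.06  2.5  -2.   -2.  ]
[ 8.01  0.5  -4.   -4.  ]
[ 7.96  0.   -4.   -4.  ]
-2 1.64; -1 2.4; 0 3.43; 1 4.78; 2 6.04; 3 6.64; 4 6.66; 5 6.49; 6 6.22; 7 5.78;
```

```bash
python3 - <<'E'
from fit import *
for f in ["t17"]:
    m=mask(f,(300,155,70,45)); print(m.sum(), mask("t14",(300,155,70,45)).sum())
    for ro in (-6,-3,0,3,6):
        r=render(f,[568,2.1,268,-8.4,ro,0]); print(ro,round(float(np.abs(cv2.GaussianBlur(r,(5,5),0)-cv2.GaussianBlur(m,(5,5),0)).sum()/m.sum()),3))
    for pi in (-6,-3,3,6):
        r=render(f,[568,2.1,268,-8.4,0,pi]); print("pi",pi,round(float(np.abs(cv2.GaussianBlur(r,(5,5),0)-cv2.GaussianBlur(m,(5,5),0)).sum()/m.sum()),3))
E
```

```text
565.0 566.0
-6 0.283
-3 0.171
0 0.07
3 0.176
6 0.287
pi -6 0.282
pi -3 0.178
pi 3 0.158
pi 6 0.296
```

>>> {"op": "carry_out", "data": {
  "rows": [
    [1,3,0,0],
    [2,8,0,0],
    [3,15,0,0],
    [5,23,0,0],
    [6,31,0,0],
    [7,39,0,0],
    [8,47,0,0],
    [9,54,0,0],
    [11,61,0,0],
    [12,68,0,0],
    [13,74,0,0],
    [13,79,0,0],
    [14,83,0,0],
    [14,86,0,0],
    [14,87,0,0],
    [14,87,0,0]
  ]
}}

```text
time: 53.1
tool_pos: [492.7, -29.2, 174.0]
tcp_rot: [-0.032, 1.553, 1.391]
contact_force: [-0.3, 0.4, -1.1]
grip_width: 6.6
```

```bash
python3 - <<'E'
from fit import *
snap("top","t18"); snap("side","s18"); o=get_obs(); print(jaw(),o["contact_force"].round(1)); m=mask("t18",(300,155,70,45)); print(m.sum())
for ro in (-3,0,3):
    r=render("t18",[568,2.1,268,-8.4,ro,0]); print(ro,round(float(np.abs(cv2.GaussianBlur(r,(5,5),0)-cv2.GaussianBlur(m,(5,5),0)).sum()/m.sum()),3))
E
```

```text
(81.5, array([492.7, -29.5, 174.1]), 6.9, 53.2) [ 0.1  0.4 -1.7]
22.0
-3 25.927
0 25.862
3 25.9
```

>>> {"op": "carry_out", "data": {
  "rows": [
    [0,3,0,0],
    [1,7,0,0],
    [2,11,0,0],
    [3,15,0,0],
    [3,18,0,0],
    [4,21,0,0],
    [4,22,0,0],
    [4,22,0,0],
    [4,22,0,0]
  ]
}}

```text
time: 53.95
tool_pos: [496.7, -7.4, 174.0]
tcp_rot: [-0.036, 1.553, 1.387]
contact_force: [0.1, 0.2, -2.7]
grip_width: 6.8
```

```bash
python3 - <<'E'
from ov import *
from bk import bframe,rim
snap("side","s19"); o=get_obs(); j=jaw(); print(j,o["contact_force"].round(1))
hs=[(p,(255,0,255)) for p in hanger([568,2.1,268],-8.4,0,0)]
B=bframe(o["tool_pos"],j[0],2); bar=B([[-81,0,85],[81,0,85]]); 
A=draw("s19",[],300,120,100,130,4); C=draw("s19",hs+[(bar,(0,255,0)),(B(rim[[0,1,2,3,0]]),(255,0,0))],300,120,100,130,4)
cv2.imwrite("pics/v19.png",np.hstack([A,C]))
E
```

```text
(81.5, array([496.7,  -7.5, 174. ]), 6.7, 54.0) [ 0.1 -0.5 -2.1]
```

View pics/v19.png

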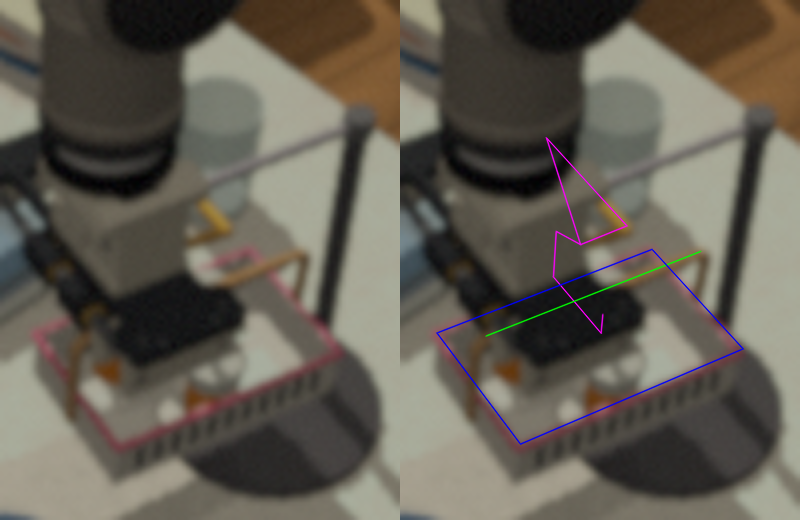

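>>> {"op": "carry_out", "data": {
  "rows": [
    [0,0,-3,0],
    [0,1,-6,0],
    [0,3,-9,0],
    [1,6,-12,0],
    [1,10,-14,0],
    [2,13,-16,0],
    [2,16,-18,0],
    [3,18,-20,0],
    [3,18,-21,0],
    [3,18,-21,0],
    [3,18,-21,0]
  ]
}}

```text
time: 54.92
tool_pos: [499.8, 10.4, 153.0]
tcp_rot: [-0.038, 1.553, 1.384]
contact_force: [-0.6, -0.1, -1.6]
grip_width: 6.5
```

```bash
python3 - <<'E'
from h import *
fs=[]
for i in range(4): snap("side","s20"); o=get_obs(); fs.append(np.r_[o["contact_force"],o["moment"]])
print(jaw(),np.mean(fs,0).round(2))
E
```

```text
(81.5, array([499.8,  10.3, 153.2]), 7.0, 55.12) [ 0.31 -0.12 -1.81 -0.    0.14 -0.02]
```

Still carrying the full weight; creep down until the plate takes it.

>>> {"op": "carry_out", "data": {
  "rows": [
    [0,0,-1,0],
    [0,0,-2,0],
    [0,0,-3,0],
    [0,0,-3,0],
    [0,0,-3,0]
  ]
}}

```text
time: 55.53
tool_pos: [499.7, 10.3, 150.1]
tcp_rot: [-0.039, 1.553, 1.383]
contact_force: [0.3, -1.0, -2.5]
grip_width: 6.9
```

```bash
python3 - <<'E'
from h import *
fs=[]
for i in range(6): snap("side","s21"); o=get_obs(); fs.append(np.r_[o["contact_force"],o["moment"]])
print(jaw(),np.mean(fs,0).round(2))
E
```

```text
(81.5, array([499.8,  10.4, 150.2]), 6.8, 55.83) [ 0.45 -0.05 -2.26  0.    0.16 -0.02]
```

>>> {"op": "carry_out", "data": {
  "rows": [
    [0,0,-1,0],
    [0,0,-2,0],
    [0,0,-2,0],
    [0,0,-2,0]
  ]
}}

```text
time: 56.17
tool_pos: [499.9, 10.3, 148.2]
tcp_rot: [-0.063, 1.553, 1.359]
contact_force: [0.1, -0.7, -1.0]
grip_width: 6.9
```

```bash
cat > fm.py <<'E'
from h import *
fs=[]
for i in range(5): snap("side","sf"); o=get_obs(); fs.append(np.r_[o["contact_force"],o["moment"]])
print(jaw(),np.mean(fs,0).round(2))
E
python3 fm.py
```

```text
(81.5, array([499.8,  10.3, 148.2]), 7.1, 56.42) [-0.18 -0.35 -1.3   0.02  0.09  0.03]
```

>>> {"op": "carry_out", "data": {
  "rows": [
    [0,0,-1,0],
    [0,0,-1,0],
    [0,0,-1,0]
  ]
}}

```text
time: 56.67
tool_pos: [499.9, 10.3, 147.3]
tcp_rot: [-0.076, 1.553, 1.346]
contact_force: [-0.2, -0.0, -1.1]
grip_width: 6.8
```

```bash
python3 fm.py
```

```text
(81.5, array([499.9,  10.3, 147.3]), 7.0, 56.92) [-0.01 -0.24 -0.33  0.03  0.03  0.01]
```

>>> {"op": "carry_out", "data": {
  "rows": [
    [0,0,0,0],
    [0,0,0,0],
    [0,0,0,0],
    [0,0,0,0],
    [0,0,0,0],
    [0,0,2,0],
    [0,0,6,0],
    [0,0,12,0],
    [0,0,20,0],
    [-2,0,30,0],
    [-6,1,42,0],
    [-14,2,55,0],
    [-26,4,68,0],
    [-42,6,80,0],
    [-58,8,90,0],
    [-72,10,96,0],
    [-80,12,100,0],
    [-80,12,100,0]
  ],
  "hand": 30
}}

```text
time: 58.42
tool_pos: [419.2, 22.6, 248.9]
tcp_rot: [-0.204, 1.552, 1.218]
contact_force: [0.7, -0.2, 0.7]
grip_width: 29.8
```

>>> {"op": "carry_out", "data": {
  "rows": [
    [-6,15,5,0],
    [-12,35,10,0],
    [-20,60,20,0],
    [-26,90,30,0],
    [-30,125,40,0],
    [-30,160,45,0],
    [-30,190,45,0],
    [-30,215,45,0],
    [-30,230,45,0],
    [-30,230,45,0],
    [-30,230,45,0]
  ]
}}

```text
time: 59.33
tool_pos: [389.4, 253.1, 293.5]
tcp_rot: [-0.179, 1.553, 1.245]
contact_force: [-1.0, 1.2, -0.6]
grip_width: 30.1
```

```bash
cat > fin.py <<'E'
from fit import *
from bk import rim
import sys
n=sys.argv[1]; snap("side","s"+n); snap("top","t"+n); print(jaw())
box=(295,150,80,60); m=mask("t"+n,box); print("orange",m.sum())
a=cv2.imread(f"pics/t{n}.png"); b=cv2.imread(f"pics/s{n}.png")
def pinkfit(f,p0):
    im=cv2.imread(f"pics/{f}.png").astype(float); pink=np.clip(im[:,:,2]-im[:,:,1]-15,0,60)*(im[:,:,0]>im[:,:,1]+2); pink=cv2.GaussianBlur(pink,(5,5),0).astype(np.float32)
    q0=np.vstack([np.linspace(rim[i],rim[(i+1)%4],40) for i in range(4)])-[0,0,85]
    def c(p):
        q=R.from_euler('ZYX',[p[2],p[3],p[4]],degrees=True).apply(q0)+[p[0],p[1],164]; u=proj(f,q).astype(np.float32); return -cv2.remap(pink,u[None,:,0],u[None,:,1],1).mean()
    S=np.vstack([p0]+[np.array(p0)+d for d in np.diag([4,4,3,4,4])]); r=minimize(c,p0,method="Nelder-Mead",options=dict(initial_simplex=S,maxiter=600)); return r.x.round(1),round(r.fun,2)
for f in ("t"+n,"s"+n): print(f,"basket x,y,yaw,pitch,roll",pinkfit(f,[568,0,-8.4,0,0]))
E
python3 fin.py 22
```

```text
(81.5, array([389.4, 252. , 293.7]), 30.3, 59.43)
orange 601.0
t22 basket x,y,yaw,pitch,roll (array([568.1,   1.4,  -8.4,   0.7,  -5. ]), np.float64(-28.56))
s22 basket x,y,yaw,pitch,roll (array([ 5.652e+02, -1.500e+00, -9.800e+00, -5.000e-01, -7.400e+00]), np.float64(-5.51))
```

Basket hangs in the loop. Waiting, then checking stillness, the pots, the cover and whether the other things stayed put.

>>> {"op": "carry_out", "data": {
  "rows": [
    [0,0,0,0],
    [0,0,0,0],
    [0,0,0,0],
    [0,0,0,0],
    [0,0,0,0],
    [0,0,0,0],
    [0,0,0,0],
    [0,0,0,0],
    [0,0,0,0],
    [0,0,0,0],
    [0,0,0,0],
    [0,0,0,0],
    [0,0,0,0],
    [0,0,0,0],
    [0,0,0,0],
    [0,0,0,0],
    [0,0,0,0],
    [0,0,0,0],
    [0,0,0,0],
    [0,0,0,0]
  ]
}}

```text
time: 61.1
tool_pos: [389.4, 252.0, 293.7]
tcp_rot: [-0.194, 1.553, 1.229]
contact_force: [-0.4, 0.1, 0.0]
grip_width: 30.0
```

```bash
python3 fin.py 23; cat > chk.py <<'E'
from fit import *
m=mask("t23",(295,150,80,60))
print("hanger misfit upright",{ (ro,pi):round(float(np.abs(cv2.GaussianBlur(render("t23",[568,2.1,268,-8.4,ro,pi]),(5,5),0)-cv2.GaussianBlur(m,(5,5),0)).sum()/m.sum()),2) for ro in(-4,0,4) for pi in(-4,0,4)})
A=[cv2.imread(f"pics/t{n}.png").astype(float) for n in("22","23")]; d=np.abs(cv2.GaussianBlur(A[0]-A[1],(5,5),0)).max(2); print("motion px basket area",(d[140:260,280:400]>12).sum())
T0=cv2.imread("pics/top0.png").astype(float); d=np.abs(cv2.GaussianBlur(T0-A[1],(5,5),0)).max(2)
box={"cover+base":(178,160,92,50),"tumbler":(252,98,32,36),"dish":(306,230,44,42),"brush":(440,130,32,72),"hA":(395,130,45,35),"hC":(410,300,50,30),"org":(140,215,66,38)}
for k,(x,y,w,h) in box.items(): print(k,int((d[y:y+h,x:x+w]>25).sum()),w*h)
a=cv2.imread("pics/t23.png"); h=cv2.cvtColor(a,cv2.COLOR_BGR2HSV); mm=cv2.inRange(h,(105,150,60),(130,255,255)); mm[:165]=0;mm[200:]=0;mm[:,:190]=0;mm[:,250:]=0; q=np.argwhere(mm>0)[:,::-1]; print("blue block px",q.mean(0) if len(q) else None,"was 219.5,180; n",len(q))
# caps: expected pixels with basket pose
Rb=R.from_euler('ZYX',[-8.4,.7,-5],degrees=True)
for p in [(36,28),(-36,28),(0,-28)]:
    w=Rb.apply(np.array([*p,48])-[0,0,85])+[568.1,1.4,164]; u,v=proj("t23",w)[0]; print("cap",round(u),round(v),h[int(v)-2:int(v)+3,int(u)-2:int(u)+3].reshape(-1,3).mean(0).round())
E
python3 chk.py
```

```text
(81.5, array([389.4, 252. , 293.7]), 30.0, 61.2)
orange 603.0
t23 basket x,y,yaw,pitch,roll (array([568.2,   1.7,  -8.1,   0.7,  -5.2]), np.float64(-28.73))
s23 basket x,y,yaw,pitch,roll (array([ 5.648e+02, -1.700e+00, -9.300e+00, -5.000e-01, -8.300e+00]), np.float64(-5.84))
hanger misfit upright {(-4, -4): 0.48, (-4, 0): 0.37, (-4, 4): 0.42, (0, -4): 0.38, (0, 0): 0.25, (0, 4): 0.32, (4, -4): 0.45, (4, 0): 0.33, (4, 4): 0.39}
motion px basket area 0
cover+base 693 4600
tumbler 0 1152
dish 267 1848
brush 0 2304
hA 0 1575
hC 1 1500
org 2401 2508
blue block px [219.53535354 179.87878788] was 219.5,180; n 99
cap 320 172 [ 19. 161. 138.]
cap 314 198 [ 25.  29. 156.]
cap 338 189 [ 24. 115. 132.]
```

```bash
python3 - <<'E'
from h import *
for f in("top0","t23","side0","s23"):
    h=cv2.cvtColor(cv2.imread(f"pics/{f}.png"),cv2.COLOR_BGR2HSV); b=(300,225,60,55) if f[0]=="t" else (270,240,60,50)
    x,y,w,hh=b; m=cv2.inRange(h[y:y+hh,x:x+w],(98,90,30),(118,255,255)); q=np.argwhere(m>0); print(f,"dish",q.mean(0).round(1),len(q))
    if f[0]=="s":
        m=cv2.inRange(h[150:200,200:250],(160,80,60),(179,255,255)); q=np.argwhere(m>0); print("org",q.mean(0).round(1) if len(q) else None,len(q))
for f in("t7","t23"):pass
h=cv2.cvtColor(cv2.imread("pics/s23.png"),cv2.COLOR_BGR2HSV)
m=cv2.inRange(h,(5,120,50),(18,255,255)); n,l,s,c=cv2.connectedComponentsWithStats(m[150:260,290:430]); print([(s[i].tolist(),(c[i]+[290,150]).round(0).tolist()) for i in range(1,n) if s[i,4]>8])
Rb=R.from_euler('ZYX',[-8.4,.7,-5],degrees=True)
for p in [(36,28),(-36,28),(0,-28)]: print("pot body exp",proj("s23",Rb.apply(np.array([*p,22])-[0,0,85])+[568.1,1.4,164]).round(0),"cap",proj("s23",Rb.apply(np.array([*p,48])-[0,0,85])+[568.1,1.4,164]).round(0))
E
```

```text
top0 dish [27.  27.4] 888
t23 dish [26.6 27.4] 868
side0 dish [24.1 29.7] 671
org [23.7 28.4] 309
s23 dish [23.9 29.8] 660
org [23.6 28.4] 303
[([104, 0, 36, 26, 498], [417.0, 158.0]), ([51, 20, 5, 12, 18], [342.0, 176.0]), ([60, 26, 8, 4, 12], [353.0, 178.0]), ([44, 42, 16, 11, 74], [341.0, 196.0]), ([51, 49, 14, 10, 46], [348.0, 204.0]), ([25, 55, 6, 7, 13], [317.0, 207.0]), ([31, 61, 11, 9, 71], [326.0, 215.0]), ([54, 69, 6, 4, 15], [346.0, 221.0])]
pot body exp [[349. 201.]] cap [[349. 194.]]
pot body exp [[327. 210.]] cap [[326. 203.]]
pot body exp [[349. 218.]] cap [[349. 211.]]
```

Amber pot bodies show in the side view near all three expected spots: (326,215), (348,204) and (346,221). The dish and organizer have not moved. Handing in.

```bash
python3 -c "
from plant import *
print(close_job())"
```

```text
the job is handed in; nothing more can be done
None
```

The job is done and handed in at about 61 s of the 210 s allowed. No verdict was reported.

**What I did:**
- I took the cover off and set it down between the dish and the organizer.
- I moved the three pots that were there into the basket. The fourth slot was empty.
- I put the cover back on the steriliser.
- I hung the rightmost hanger by its eye on the hook, then hung the basket's handle in its lower loop.

**Last checks:**
- **Cover:** its grip block is at the same pixel as at the start, within about 0.1 px. It met resistance at seated height, about 10 mm below where it would have caught on the rim.
- **Chain:** two top pictures about 1.8 s apart show no movement around the basket. The basket is centred under the hook and leans about 5° to the side with two pots.
- **Pots:** when lifted, the basket weighed about what a basket with three pots should (2.2 N against 2.0 N expected). The side camera shows amber near all three expected pot positions.
- **Other objects:** the dish, organizer, tumbler, hairbrush and the two look-alike hangers have not moved. The keys themselves I did not check separately.

**Checks that were weaker or disagreed:**
- The side camera's fit of the basket lean (7–8°) disagreed with the top camera's 5°; the side view is blurrier.
- From the top, two of the pot caps could not be confirmed; the hanger and handle probably hide them.
- The organizer was hidden by the arm in the last top picture, so I checked it in the side view only.
- I had used up all 16 picture views, so the final state was checked by numbers only.

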